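# Weigh the paste jar on the bench balance

### The arm

A 7-joint arm with a two-finger parallel gripper is mounted at the origin on the work surface. World frame = base frame: x ahead of the robot, y to its left, z up, the work surface at z = 0. Lengths are in m, angles in rad, forces in N, time in s.
With the tool pointing down it reaches from about 0.35 to 0.9 m from the base axis. Payload 19.9 kg.
Tool frame: the origin (TCP) lies between the finger pads; the fingertips stand 8 mm ahead of it and the grasp point (between the pads) lies 11 mm behind it; z points along the fingers, y is the direction in which the jaws open and shut (so a half turn about z gives the same grasp; the last joint's range is limited). The gripper opens to 85 mm and grips with 20 to 120 N. Pads are 22 mm wide; open, the fingers measure 114 mm over their backs; the gripper's body (76 mm by 85 mm) begins 54 mm behind the grasp point. The pads swing forward as they close: fully open they stand 13 mm farther back than shut.
Start: joints at [1.246, 0.417, -0.01, 1.614, 0.005, 1.111, -0.053], TCP at [0.175, -0.6, 0.205] pointing down, gripper open.
Joint ranges: [-2.81, 2.81], [-0.39, 2.02], [-1.27, 1.25], [0.06, 2.57], [-1.19, 4.33], [0.19, 2], [-2.82, 2.82]. Speed limits (rad/s): [1.89, 1.89, 2.39, 2.39, 3.01, 3.01, 3.01].

### API

Orientations are given as [roll, pitch, yaw] about the fixed x, y, z axes, in that order (R = Rz(yaw) Ry(pitch) Rx(roll)).
In Python, from plant import readout, read_camera, workorder gives the robot as it stands. The module is installed in compiled form; this text tells all that it offers.
- The arm moves only by the shell command python3 -m handwheel 'ROWS' [FORCE]. ROWS is JSON, a list that holds one entry, the list of rows, each a list of 5 numbers: the shift along the tool's x, y, z in mm, then the turn about the tool's z in rad, then the finger opening in mm, from 0 to 85.4. A call has 1 to 20 rows; each row shifts and turns the commanded pose from where the row before left it, along the tool's axes as they then stand; what a row does not reach is not made up. A row lasts 1/8 s, in which the tool goes at most 62.5 mm and 10.7 degrees, less where a joint would pass 70% of its speed; a pose out of reach is approached as far as the arm can. A call is refused whole if a number of a shift passes 62.5 or a number of a turn 0.188, either way. A call with a gripper value outside its range is refused whole. The fingers move at their own pace and stop on an object; FORCE is the grip in N (left out, the last holds). Time passes only in rows, so rows that do not move let the fingers close. It gives the time, the measured TCP pose, the force and the opening at its end, in the units of the state.
- readout.get_obs(): the state, without advancing time (a new reading comes with each control period).
- read_camera(name): name is "side" or "top"; returns a dict with "frame" (420x560x3 uint8, red, green, blue), "intrinsics" (3x3 intrinsics, pixels), "extrinsics" (4x4, takes a point from camera to world coordinates). Camera axes: x right, y up, looking along -z (the intrinsics and any distortion apply to the point x, -y, -z); pixel columns grow to the right and rows downward; lengths in m; the calibration is good to about 2 mm. A picture is of the moment at which its call begins. There is no depth.
- workorder.job_done(): hands the job in, once; it reports no verdict.
The state is a dict: "clock": time; "joint_pos": joint angles; "dq": joint speeds; "effort": joint torques, N m; "position": TCP position; "tool_rot": TCP orientation; "ft_force": force on the tool from outside, world axes, zero at the start; "wrist_torque": the same for the moment, N m; "gripper_width": finger opening in m.
Only numpy, scipy, OpenCV 4.12 (cv2) and the standard library are available. Lean on these libraries where they do the work, as an engineer would, in place of code of your own. Each camera call takes 0.05 s, during which the arm holds its last target.

### The job

Weigh the jar of paste that stands on the balance: take ring weights from the table and push them over the sprung spindle of the empty pan, each one fully home but gently, adding as many as it takes for the beam to float as near level as these weights allow. Leave the weights you do not need lying flat on the table, and do not disturb the other things.

Things in the scene. Friction and masses are not known exactly. Their poses are not given: they have to be found in the camera images.
- beam (a joint): angle of the balance beam (rad): 0 level, positive with the weight pan up (more weight needed), negative with it down (too much). It floats on a spring flexure: each 100 g weight lowers it by 0.07. Starts near the upper stop; settles 1 s after it is let go. A pointer on the beam stands before a white plate; its tip is over the small black mark when level enough (+-0.04)
- pan_seat (a point): the weight pan's upper face at the foot of its spindle, on its axis: flat steel disc, diameter 72, 150 from the pivot along the balance's own +y. Pan and spindle stay upright while the beam swings. It starts about 125 above the table and yields downward when pushed, by some centimetres, to its lower stop; z axis up
- spindle_tip (a point): top of the weight pan's upright spindle, on its axis, 52 above the pan: 11 mm post, pointed, with two bow springs (15 across) that grip a ring's bore all the way: it takes 4 to 8 N to slide. Holds three rings, stacked. The pan yields until its lower stop, up to 40 mm; from there a firm push (about 10 N) seats the ring flat on the pan or the ring below. The balance bears a push of 18 N at most, so stop by feel
- load_seat (a point): centre of the holder on the other pan, 150 from the pivot along the balance's own -y, in which the closed glass jar to be weighed stands fast (diameter 58, height 75, steel cap). The jar weighs 100 to 320 g, so one, two or three weights balance it
- balance: grey fixed base of the balance, 110 x 220 and 45 high, origin under its centre; its own y axis runs along the beam, from jar to weight pan. Beam pivot 80 above the origin; in the middle stands a white pointer plate, 70 wide, its top 218 above the table
- weight1_c (a point): one of four equal plain steel ring weights, 100 g, outside diameter 36, height 15, bore 14 right through; starts lying flat on the table. This point is the ring's centre, half-way up (7.5 above its underside); its z axis is the bore
- weight2_c (a point): one of four equal plain steel ring weights, 100 g, outside diameter 36, height 15, bore 14 right through; starts lying flat on the table. This point is the ring's centre, half-way up (7.5 above its underside); its z axis is the bore
- weight3_c (a point): one of four equal plain steel ring weights, 100 g, outside diameter 36, height 15, bore 14 right through; starts lying flat on the table. This point is the ring's centre, half-way up (7.5 above its underside); its z axis is the bore
- weight4_c (a point): one of four equal plain steel ring weights, 100 g, outside diameter 36, height 15, bore 14 right through; starts lying flat on the table. This point is the ring's centre, half-way up (7.5 above its underside); its z axis is the bore
- glue_jar: bystander, must stay where it is: closed glass jar with steel cap, diameter 60, height 70; origin at the centre of its underside
- dish: bystander, must stay where it is: white bowl, diameter 90, height 30; origin at the centre of its underside
- brush: bystander, must stay where it is: paste brush, 200 long, lying on the table; origin under its middle, long axis its own x
- press_block: bystander, must stay where it is: wooden block 50 x 80 x 35 high; origin at the centre of its underside
Not all that is in view belongs to the job. What is shaped like the part that bears weight4_c but brown is not meant.

How it is judged:
By the outcome, as a careful person would: the job done as asked, in the order asked, and still so for the second after the job is handed in, with the robot touching nothing.
It also fails if it takes over 72 s, if anything falls off the work surface, if the arm or the gripper's body presses on something with over 40 N, if the wrist force passes 120 N, or if a joint passes its speed limit or range.

## Working session

There is one attempt and no reset: what is moved stays moved. The work goes in short steps, Python scripts to look and compute and a shell command to move; the robot and the scene stay as the last step left them, time stands still between calls to the robot, and variables do not carry over. Pictures are saved under pics/ and viewed, and the job is handed in when it is done.

```bash
mkdir -p pics; cat > h.py <<'E'
import numpy as np, cv2
from plant import readout, read_camera
def cam(n):
    c=read_camera(n); return c['frame'],np.array(c['intrinsics']),np.array(c['extrinsics'])
def ray(K,E,u,v):
    d=np.linalg.inv(K)@np.array([u,v,1.]); d=E[:3,:3]@np.array([d[0],-d[1],-d[2]]); return E[:3,3],d/np.linalg.norm(d)
def onz(K,E,u,v,z):
    o,d=ray(K,E,u,v); return o+d*(z-o[2])/d[2]
def proj(K,E,p):
    q=E[:3,:3].T@(np.array(p)-E[:3,3]); q=np.array([q[0],-q[1],-q[2]]); r=K@q; return r[:2]/r[2]
def tri(a,b):
    (o1,d1),(o2,d2)=a,b
    A=np.stack([d1,-d2],1); t=np.linalg.lstsq(A,o2-o1,rcond=None)[0]
    p,q=o1+t[0]*d1,o2+t[1]*d2
    return (p+q)/2,np.linalg.norm(p-q)
E
python3 - <<'E'
from h import *
print(readout.get_obs())
c=read_camera('top');print(c.keys())
for n in('side','top'):
    f,K,E=cam(n); cv2.imwrite(f'pics/{n}0.png',cv2.cvtColor(f,cv2.COLOR_RGB2BGR)); print(n,K,E)
E
```

```text
{'clock': 0.0, 'joint_pos': array([ 1.24546851,  0.41799783, -0.01028784,  1.61417404,  0.00467877,
        1.1106934 , -0.05299619]), 'dq': array([-0.00122333, -0.00025992, -0.00123737,  0.00099639, -0.00028791,
       -0.00064627, -0.00085244]), 'effort': array([ 1.56072827e-03, -8.64415956e+01,  6.79958146e-01, -4.34883177e+01,
        1.91209896e-02,  7.63344113e-03,  1.50453133e-05]), 'position': array([ 0.1748983 , -0.59963306,  0.20444552]), 'tool_rot': array([-3.14034648e+00,  7.96338668e-05,  2.83816623e-01]), 'ft_force': array([ 0.53989313, -0.56304434,  0.31768417]), 'wrist_torque': array([-0.02667469,  0.02902264, -0.01968626]), 'gripper_width': 0.08533765812774785}
dict_keys(['frame', 'intrinsics', 'extrinsics'])
side [[400.99606709   0.         277.83320713]
 [  0.         400.99606709 217.03549335]
 [  0.           0.           1.        ]] [[-0.90963979  0.3097593  -0.27677543  0.31173253]
 [-0.41506169 -0.70456668  0.57559498  0.63064214]
 [-0.01671084  0.63846297  0.7694711   0.87177623]
 [ 0.          0.          0.          1.        ]]
top [[426.45629711   0.         288.75836582]
 [  0.         426.45629711 213.0137016 ]
 [  0.           0.           1.        ]] [[ 1.49200604e-03  9.97008815e-01 -7.72735138e-02  5.11827192e-01]
 [-9.99880813e-01  2.99929829e-04 -1.54360203e-02  4.36843358e-02]
 [-1.53666717e-02  7.72873344e-02  9.96890432e-01  1.10999030e+00]
 [ 0.00000000e+00  0.00000000e+00  0.00000000e+00  1.00000000e+00]]
```

View pics/side0.png

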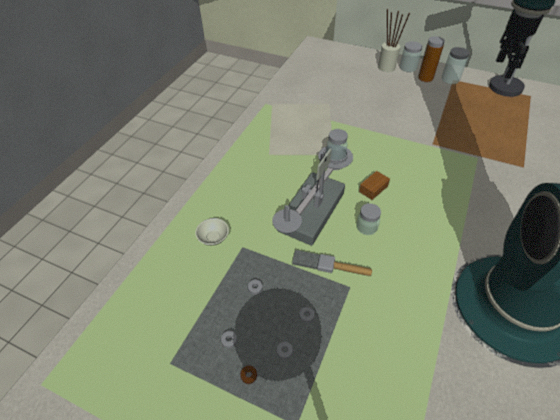

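View pics/top0.png

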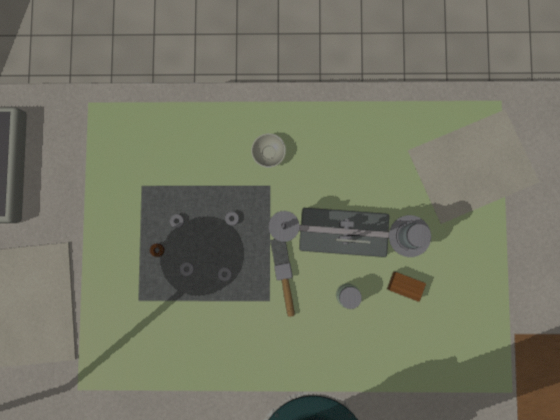

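The side view shows the balance at about (310,190), with the weight pan at (288,218). The four steel rings are at (255,285), (228,338), (307,313) and (285,349), and the brown decoy is at (248,374). In the top view the rings are at (176,220), (232,217), (187,269) and (224,274), the brown one is at (157,250), and the pan is at (284,226). I'll check these in close crops.

```bash
python3 - <<'E'
from h import *
a=cv2.imread('pics/top0.png'); b=cv2.imread('pics/side0.png')
cv2.imwrite('pics/c1.png',cv2.resize(a[180:310,135:315],None,fx=4.4,fy=4.4,interpolation=cv2.INTER_CUBIC))
cv2.imwrite('pics/c2.png',cv2.resize(b[120:255,240:400],None,fx=4.4,fy=4.4,interpolation=cv2.INTER_CUBIC))
cv2.imwrite('pics/c3.png',cv2.resize(b[265:395,200:340],None,fx=4.4,fy=4.4,interpolation=cv2.INTER_CUBIC))
E
```

```text
(no output)
```

View pics/c1.png

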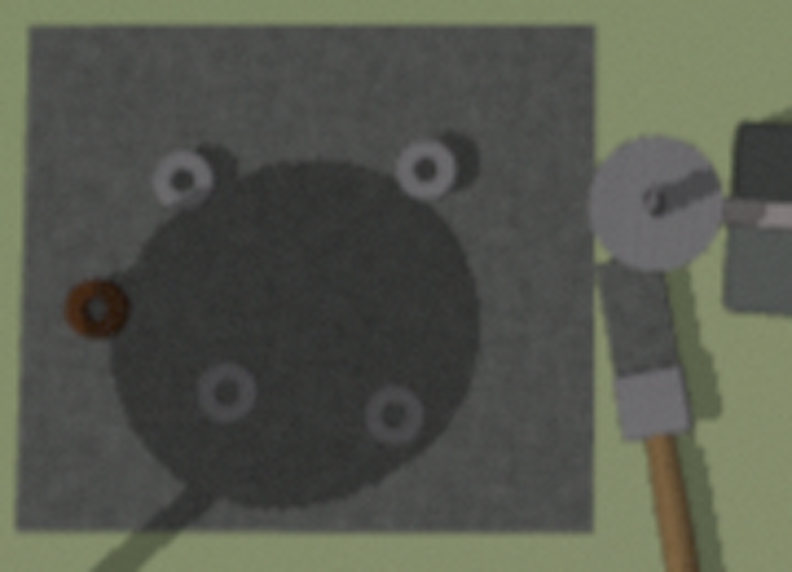

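View pics/c2.png

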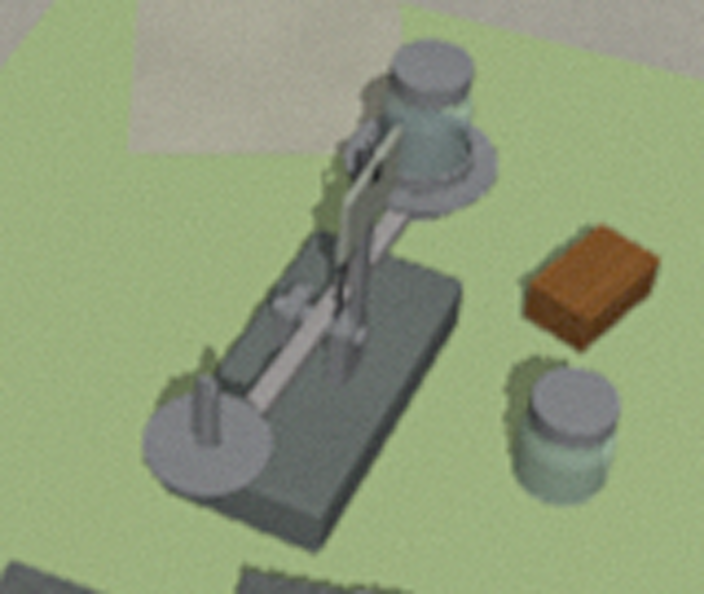

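View pics/c3.png

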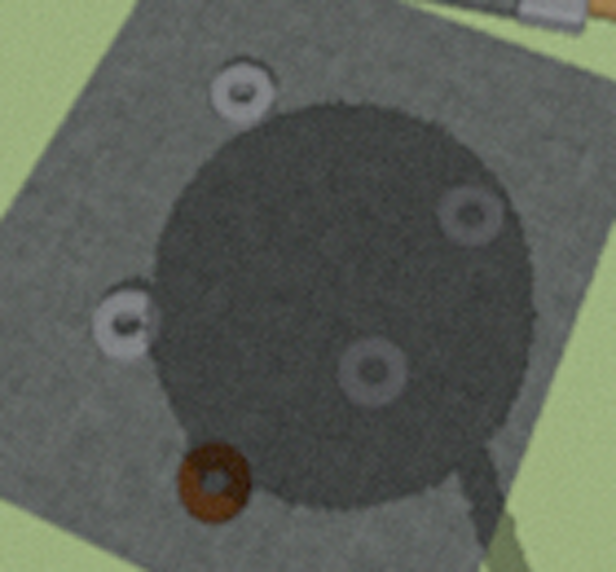

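```bash
cat > rings.py <<'E'
from h import *
def ringpix(f,u,v,r=12):
    g=cv2.cvtColor(f,cv2.COLOR_RGB2GRAY).astype(np.float32)
    s=8; x0,y0=int(u)-r,int(v)-r
    c=cv2.resize(g[y0:y0+2*r,x0:x0+2*r],None,fx=s,fy=s,interpolation=cv2.INTER_CUBIC)
    c=cv2.GaussianBlur(c,(0,0),4).astype(np.uint8)
    t,m=cv2.threshold(c,0,255,cv2.THRESH_OTSU)
    cs,h=cv2.findContours(m,cv2.RETR_CCOMP,cv2.CHAIN_APPROX_NONE)
    k=max((i for i in range(len(cs)) if h[0][i][3]<0),key=lambda i:cv2.contourArea(cs[i]))
    e=cv2.fitEllipse(cv2.convexHull(cs[k])); 
    hole=[cv2.fitEllipse(c2) for i,c2 in enumerate(cs) if h[0][i][3]==k and len(c2)>20]
    T=lambda p:((p[0]+.5)/s-.5+x0,(p[1]+.5)/s-.5+y0)
    return T(e[0]),np.array(e[1])/s,[T(q[0]) for q in hole]
E
python3 - <<'E'
from rings import *
S={n:cam(n) for n in('side','top')}
P={'A':((228,338),(176,220)),'B':((255,285),(232,217)),'C':((285,349),(187,269)),'D':((307,313),(224,274))}
for k,(s,t) in P.items():
    rs=ringpix(S['side'][0],*s); rt=ringpix(S['top'][0],*t)
    p,e=tri(ray(*S['side'][1:],*rs[0]),ray(*S['top'][1:],*rt[0]))
    print(k,np.round(rs[0],1),rs[1].round(1),np.round(rs[2],1),np.round(rt[0],1),rt[1].round(1),np.round(rt[2],1))
    print('  ',p.round(4),round(e,4),'top@z15',onz(*S['top'][1:],*rt[0],.015).round(4),'side@15',onz(*S['side'][1:],*rs[0],.015).round(4), 'r',np.hypot(*p[:2]).round(3))
# spindle tip
def cc(s,t): 
    p,e=tri(ray(*S['side'][1:],*s),ray(*S['top'][1:],*t)); print(p.round(4),round(e,4))
s0=lambda u,v,x,y:(u/4.4+x,v/4.4+y)
cc(s0(205,378,240,120),s0(650,198,135,180))
cc(s0(205,443,240,120),s0(656,203,135,180))
E
```

```text
A [224.9 338. ] [20.8 53.6] [[228.4 338.7]] [172.1 216. ] [24.  37.5] [[176.  220.6]]
   [0.5847 0.3588 0.0209] 0.0082 top@z15 [0.5889 0.3622 0.015 ] side@15 [0.5826 0.3556 0.015 ] r 0.686
B [254.6 286.1] [13.5 14.3] [[254.6 286. ]] [235.5 214.6] [25.3 38.3] [[231.2 218.1]]
   [ 0.5915  0.2003 -0.0089] 0.0058 top@z15 [0.5924 0.198  0.015 ] side@15 [0.5811 0.2111 0.015 ] r 0.624
C [284.3 348.9] [16.  16.3] [[284.3 348.9]] [185.9 268.7] [13.7 14. ] [[186.  268.8]]
   [0.4528 0.3237 0.0135] 0.0015 top@z15 [0.4536 0.3236 0.015 ] side@15 [0.4518 0.324  0.015 ] r 0.557
D [306.7 313.5] [13.4 15. ] [[306.6 313.2]] [224.1 274. ] [13.2 13.8] [[224. 274.]]
   [0.4396 0.2257 0.013 ] 0.0014 top@z15 [0.4404 0.2256 0.015 ] side@15 [0.4386 0.2264 0.015 ] r 0.494
[0.5577 0.0713 0.1754] 0.0004
[0.5581 0.0699 0.1196] 0.0002
```

Candidates, by top-view pixel:
- Steel rings: A (176,220), B (232,217), C (187,269), D (224,274).
- Brown decoy at (157,250), which is excluded.
- Dark disc: only a shadow.

The crops confirm D is a steel ring at about (0.440, 0.226) with its top at about 13–15 mm. I'll take D first, at yaw 0.

```bash
python3 -m handwheel '[[[0,0,0,0.142,60],[0,0,0,0.142,60],[27,-44,0,0,60],[27,-44,0,0,60],[27,-44,0,0,60],[27,-44,0,0,60],[27,-44,0,0,60],[27,-44,0,0,60],[27,-44,0,0,60],[27,-44,0,0,60],[5,-52,0,0,60],[5,-52,0,0,60],[5,-52,0,0,60],[5,-52,0,0,60],[5,-52,0,0,60],[5,-52,0,0,60],[5,-52,0,0,60],[5,-52,0,0,60],[5,-52,0,0,60],[0,0,0,0,60]]]' 40
```

```text
clock: 2.75
position: [0.4355, 0.2236, 0.205]
tool_rot: [-3.14, 0.001, 0.005]
ft_force: [-0.9, -0.5, -0.2]
gripper_width: 0.0599
```

```bash
python3 -m handwheel '[[[4,-2,50,0,60],[0,0,50,0,60],[0,0,40,0,60],[0,0,30,0,60],[0,0,0,0,60]]]' && python3 - <<'E'
from h import *
f,K,E=cam('side'); g,K2,E2=cam('top')
p=readout.get_obs()['position'];print(p,proj(K,E,p),proj(K2,E2,p))
a=cv2.resize(f[250:370,220:390],(680,480),interpolation=cv2.INTER_CUBIC)
cv2.imwrite('pics/d1.png',a[:,:,::-1])
E
```

```text
clock: 3.38
position: [0.439, 0.221, 0.0337]
tool_rot: [3.14, 0.003, -0.0]
ft_force: [-0.9, 0.0, -0.1]
gripper_width: 0.0599
[0.44051126 0.22194457 0.0359869 ] [306.99052821 307.31436761] [224.1286701  274.53432754]
```

View pics/d1.png

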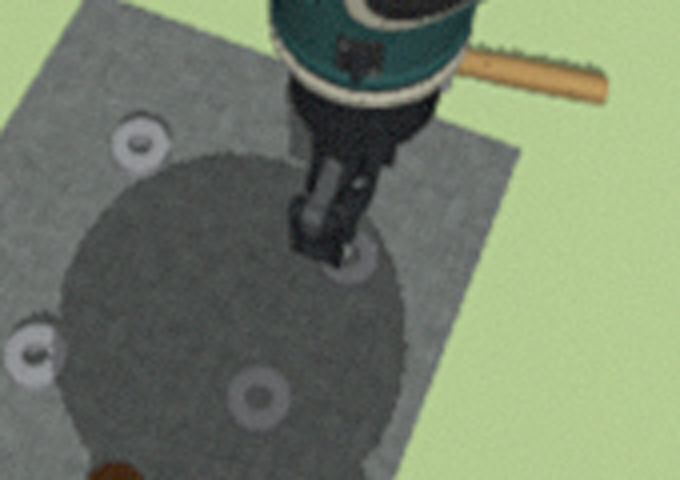

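The ring is between the fingers. A 4 mm correction in y is still needed before descending.

```bash
python3 -m handwheel '[[[0,-4,12,0,60],[0,0,12,0,60],[0,0,0,0,60]]]'; python3 -m handwheel '[[[0,0,0,0,60]]]'
```

```text
clock: 3.85
position: [0.4396, 0.2258, 0.0103]
tool_rot: [3.141, 0.001, -0.0]
ft_force: [0.5, 0.3, -0.8]
gripper_width: 0.0601
clock: 3.98
position: [0.4401, 0.226, 0.0112]
tool_rot: [-3.142, 0.0, -0.0]
ft_force: [0.6, 0.7, 0.8]
gripper_width: 0.0599
```

```bash
python3 -m handwheel '[[[0,0,0,0,20],[0,0,0,0,20],[0,0,0,0,20],[0,0,0,0,20],[0,0,0,0,20]]]' 40;  python3 -m handwheel '[[[0,0,-20,0,20],[0,0,-50,0,20],[0,0,-50,0,20],[0,0,-50,0,20],[0,0,-50,0,20],[0,0,0,0,20]]]'
python3 - <<'E'
from h import *
f,K,E=cam('side'); g,K2,E2=cam('top')
p=readout.get_obs()['position'];print(p,proj(K,E,p),proj(K2,E2,p))
u,v=proj(K,E,p).astype(int)
cv2.imwrite('pics/e1.png',cv2.resize(f[v-45:v+45,u-60:u+60],(720,540),interpolation=cv2.INTER_CUBIC)[:,:,::-1])
E
```

```text
clock: 4.6
position: [0.4402, 0.226, 0.0111]
tool_rot: [-3.142, 0.0, -0.0]
ft_force: [-0.6, -0.0, -1.1]
gripper_width: 0.0201
clock: 5.35
position: [0.4415, 0.2268, 0.2345]
tool_rot: [-3.14, -0.006, -0.0]
ft_force: [-0.1, 0.7, -0.8]
gripper_width: 0.0202
[0.4401628  0.22576122 0.2311391 ] [310.44324813 261.25300863] [206.40708401 281.04012195]
```

View pics/e1.png

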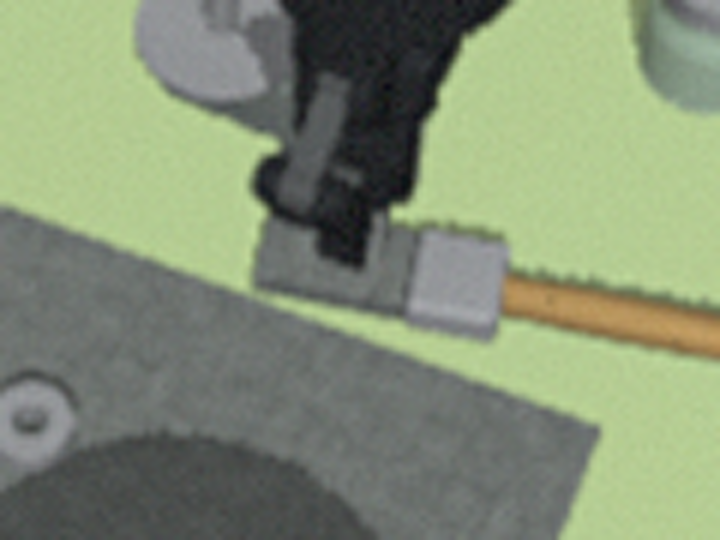

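The gripper closed to 20 mm, so it is empty: the fingers passed above the ring or slid off it. I'll check whether the ring moved.

```bash
python3 - <<'E'
from rings import *
S={n:cam(n) for n in('side','top')}
f=S['side'][0]
cv2.imwrite('pics/e2.png',cv2.resize(f[230:400,200:350],(680,600),interpolation=cv2.INTER_CUBIC)[:,:,::-1])
cv2.imwrite('pics/e3.png',cv2.resize(S['top'][0][190:310,140:300],(800,600),interpolation=cv2.INTER_CUBIC)[:,:,::-1])
r=ringpix(f,307,313);print(r,onz(*S['side'][1:],*r[0],.015))
E
```

```text
((306.66020107269287, 313.4374408721924), array([13.43680477, 14.74685192]), [(306.6476526260376, 313.23474884033203)]) [0.43866394 0.22638649 0.015     ]
```

View pics/e2.png

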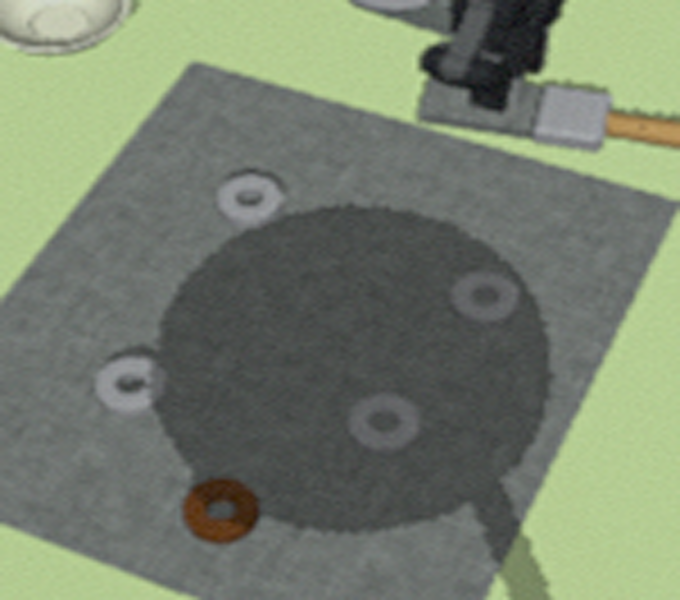

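View pics/e3.png

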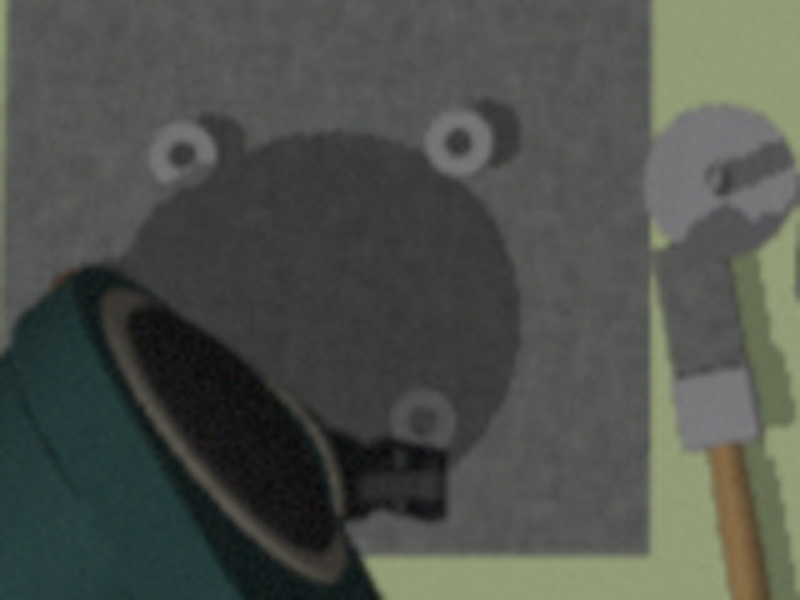

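Ring D has not moved; the crop shows it at its original place. The tips sit higher than assumed at this opening, so I'll find the table by feel with a smaller opening.

```bash
python3 -m handwheel '[[[0,0,50,0,48],[0,0,50,0,48],[0,0,50,0,48],[0,0,50,0,48],[0,0,20,0,48],[0,0,0,0,48]]]'; python3 -m handwheel '[[[0,0,3,0,48],[0,0,0,0,48]]]';python3 -m handwheel '[[[0,0,2,0,48],[0,0,0,0,48]]]'
```

```text
clock: 6.3
position: [0.4384, 0.2256, 0.0092]
tool_rot: [3.14, 0.004, 0.001]
ft_force: [0.4, 0.1, 1.0]
gripper_width: 0.048
clock: 6.55
position: [0.4405, 0.2261, 0.0088]
tool_rot: [-3.141, -0.001, -0.0]
ft_force: [0.5, -0.5, 0.3]
gripper_width: 0.048
clock: 6.8
position: [0.4403, 0.2259, 0.0063]
tool_rot: [-3.141, -0.0, -0.0]
ft_force: [-0.6, 0.3, -0.2]
gripper_width: 0.0481
```

```bash
python3 - <<'E'
from h import *
f,K,E=cam('side')
p=readout.get_obs()['position'];print(p)
u,v=306,310
cv2.imwrite('pics/f1.png',cv2.resize(f[v-45:v+45,u-60:u+60],(720,540),interpolation=cv2.INTER_CUBIC)[:,:,::-1])
E
```

```text
[0.44023579 0.2259219  0.00626095]
```

View pics/f1.png

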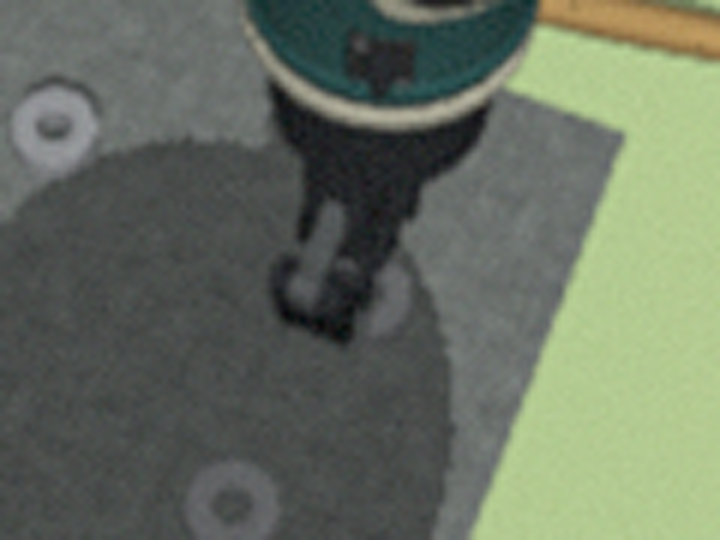

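```bash
python3 -m handwheel '[[[0,0,3,0,48],[0,0,0,0,48]]]';python3 -m handwheel '[[[0,0,2,0,48],[0,0,0,0,48]]]'; python3 - <<'E'
from h import *
f,K,E=cam('side')
E=np.array(E)
o,d=ray(K,E,303.5,322)
for y in(.25,.255,.26):
    t=(y-o[1])/d[1];print((o+t*d).round(4))
E
```

```text
clock: 7.1
position: [0.44, 0.2259, 0.0029]
tool_rot: [3.142, 0.0, -0.0]
ft_force: [0.6, -1.2, -0.4]
gripper_width: 0.0479
clock: 7.35
position: [0.4401, 0.226, 0.0009]
tool_rot: [3.142, 0.0, -0.0]
ft_force: [-0.2, 0.8, -0.4]
gripper_width: 0.0481
[0.437  0.25   0.0174]
[0.4353 0.255  0.0286]
[0.4337 0.26   0.0398]
```

```bash
python3 -m handwheel '[[[0,0,2,0,48],[0,0,0,0,48]]]';python3 -m handwheel '[[[0,0,1,0,48],[0,0,0,0,48]]]'; python3 -m handwheel '[[[0,0,0,0,20],[0,0,0,0,20],[0,0,0,0,20],[0,0,0,0,20]]]'; python3 - <<'E'
from h import *
f,K,E=cam('side')
u,v=306,310
cv2.imwrite('pics/f2.png',cv2.resize(f[v-45:v+45,u-60:u+60],(720,540),interpolation=cv2.INTER_CUBIC)[:,:,::-1])
E
```

```text
clock: 7.65
position: [0.4401, 0.2259, -0.001]
tool_rot: [3.142, 0.0, -0.0]
ft_force: [-0.5, -0.6, -0.2]
gripper_width: 0.0481
clock: 7.9
position: [0.4401, 0.226, -0.002]
tool_rot: [-3.142, 0.0, -0.0]
ft_force: [0.1, 0.3, -0.4]
gripper_width: 0.0477
clock: 8.4
position: [0.4402, 0.226, -0.0019]
tool_rot: [-3.141, 0.0, -0.0]
ft_force: [0.2, -0.3, 0.4]
gripper_width: 0.0198
```

View pics/f2.png

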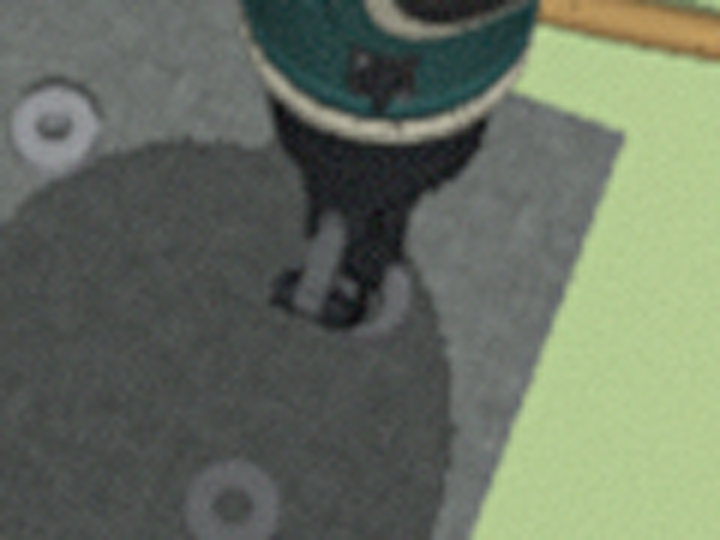

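Still above the ring: the real tips stand higher than the text suggests. I'll open and keep descending by feel.

```bash
python3 -m handwheel '[[[0,0,0,0,50],[0,0,0,0,50],[0,0,3,0,50],[0,0,0,0,50]]]';python3 -m handwheel '[[[0,0,3,0,50],[0,0,0,0,50]]]';  python3 - <<'E'
from h import *
f,K,E=cam('side')
u,v=306,310
cv2.imwrite('pics/f3.png',cv2.resize(f[v-30:v+30,u-40:u+40],(800,600),interpolation=cv2.INTER_CUBIC)[:,:,::-1])
E
```

```text
clock: 8.95
position: [0.44, 0.2259, -0.0052]
tool_rot: [3.141, 0.0, -0.0]
ft_force: [-0.1, -0.4, -0.5]
gripper_width: 0.05
clock: 9.2
position: [0.44, 0.2259, -0.0081]
tool_rot: [3.142, 0.0, -0.0]
ft_force: [0.0, 0.3, 0.6]
gripper_width: 0.0504
```

View pics/f3.png

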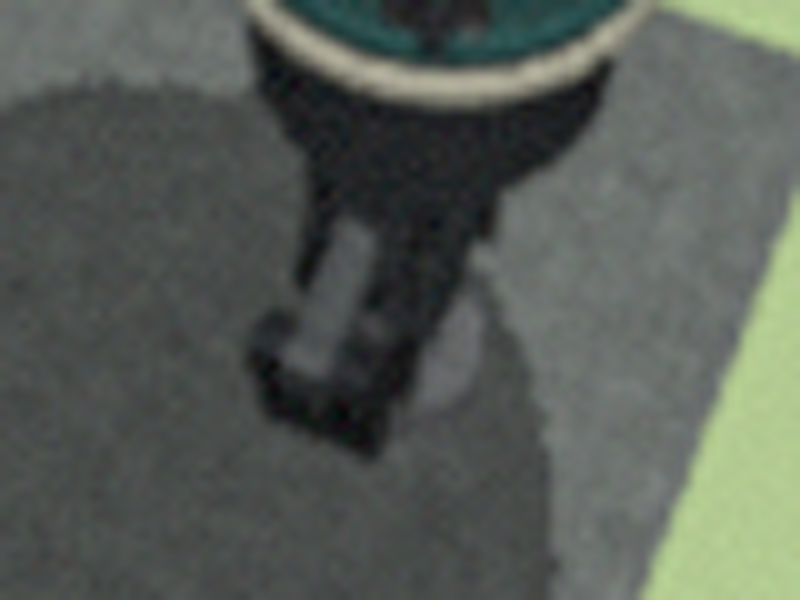

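```bash
python3 - <<'E'
from h import *
f,K,E=cam('side')
for uv in((26.2,40),(32,42.8),(38,45.5)):
  o,d=ray(K,E,266+uv[0],280+uv[1])
  for y in(.25,.26):
    t=(y-o[1])/d[1];print((o+t*d).round(4))
for z in (-.008,-.016,0):
  for y in (.251,.262): print(z,y,proj(K,E,(.429,y,z)).round(1),proj(K,E,(.451,y,z)).round(1))
E
```

```text
[0.4648 0.25   0.0037]
[0.4607 0.26   0.0265]
[0.4502 0.25   0.0016]
[0.4465 0.26   0.0245]
[0.4352 0.25   0.0005]
[0.4319 0.26   0.0234]
-0.008 0.251 [306.2 328.5] [297.4 324.8]
-0.008 0.262 [304.4 332.6] [295.6 328.9]
-0.016 0.251 [306.1 329.9] [297.3 326.3]
-0.016 0.262 [304.3 334.1] [295.5 330.4]
0 0.251 [306.3 327. ] [297.5 323.3]
0 0.262 [304.5 331.2] [295.6 327.4]
```

```bash
for i in 1; do python3 -m handwheel '[[[0,0,3,0,50],[0,0,0,0,50]]]'; done; python3 - <<'E'
from h import *
f,K,E=cam('side')
cv2.imwrite('pics/g1.png',cv2.resize(f[180:360,220:460],(800,600),interpolation=cv2.INTER_CUBIC)[:,:,::-1])
f,K,E=cam('top')
cv2.imwrite('pics/g2.png',cv2.resize(f[220:370,140:340],(800,600),interpolation=cv2.INTER_CUBIC)[:,:,::-1])
E
```

```text
clock: 9.55
position: [0.44, 0.2259, -0.0111]
tool_rot: [3.142, 0.0, -0.0]
ft_force: [-0.3, 0.3, 0.5]
gripper_width: 0.0499
```

View pics/g1.png

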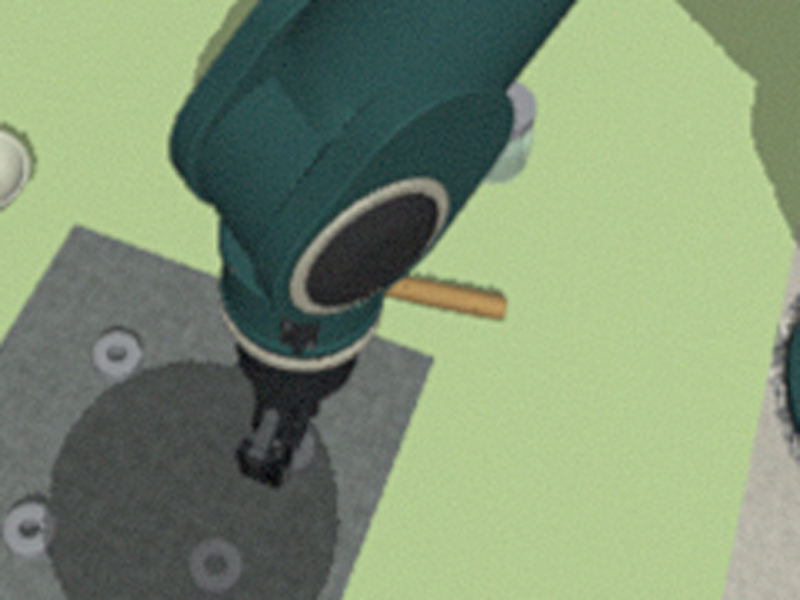

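View pics/g2.png

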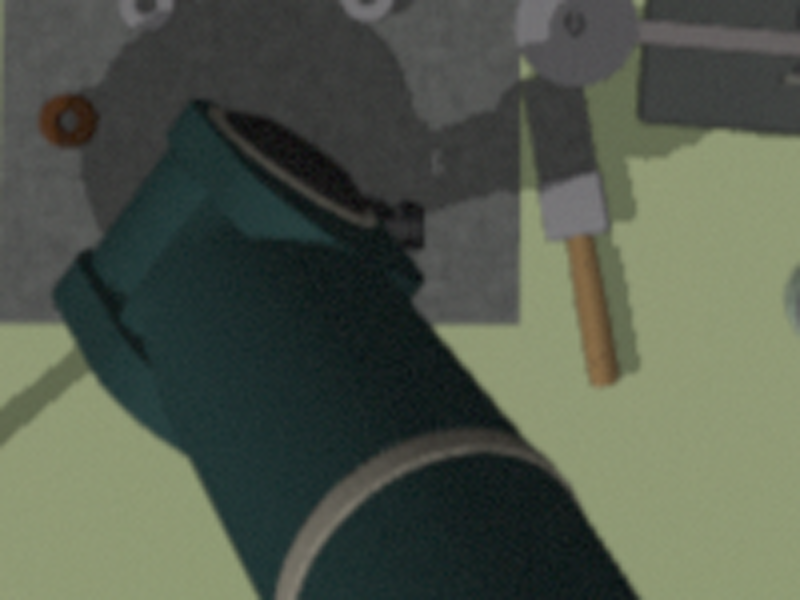

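```bash
python3 -m handwheel '[[[0,0,3,0,50],[0,0,0,0,50]]]'; python3 -m handwheel '[[[0,0,3,0,50],[0,0,0,0,50]]]'
```

```text
clock: 9.9
position: [0.44, 0.2259, -0.0141]
tool_rot: [3.142, 0.0, -0.0]
ft_force: [-0.5, 0.3, -0.2]
gripper_width: 0.05
clock: 10.15
position: [0.44, 0.2259, -0.0171]
tool_rot: [3.142, 0.0, -0.0]
ft_force: [0.1, -0.0, 0.1]
gripper_width: 0.0502
```

```bash
python3 -m handwheel '[[[0,0,3,0,50],[0,0,0,0,50]]]'; python3 -m handwheel '[[[0,0,0,0,30],[0,0,0,0,30],[0,0,0,0,30]]]'
```

```text
clock: 10.4
position: [0.44, 0.2259, -0.0201]
tool_rot: [3.142, 0.0, -0.0]
ft_force: [-0.1, 0.0, -0.1]
gripper_width: 0.0504
clock: 10.78
position: [0.4402, 0.226, -0.0196]
tool_rot: [3.142, -0.0, -0.0]
ft_force: [-2.5, -0.5, 7.6]
gripper_width: 0.0331
```

```bash
python3 -m handwheel '[[[0,0,0,0,30]]]'; python3 - <<'E'
from h import *
f,K,E=cam('side')
u,v=306,310
cv2.imwrite('pics/g3.png',cv2.resize(f[v-30:v+30,u-40:u+40],(800,600),interpolation=cv2.INTER_CUBIC)[:,:,::-1])
E
```

```text
clock: 10.9
position: [0.4401, 0.226, -0.0196]
tool_rot: [3.141, -0.0, -0.0]
ft_force: [-2.4, -1.2, 7.1]
gripper_width: 0.0329
```

View pics/g3.png

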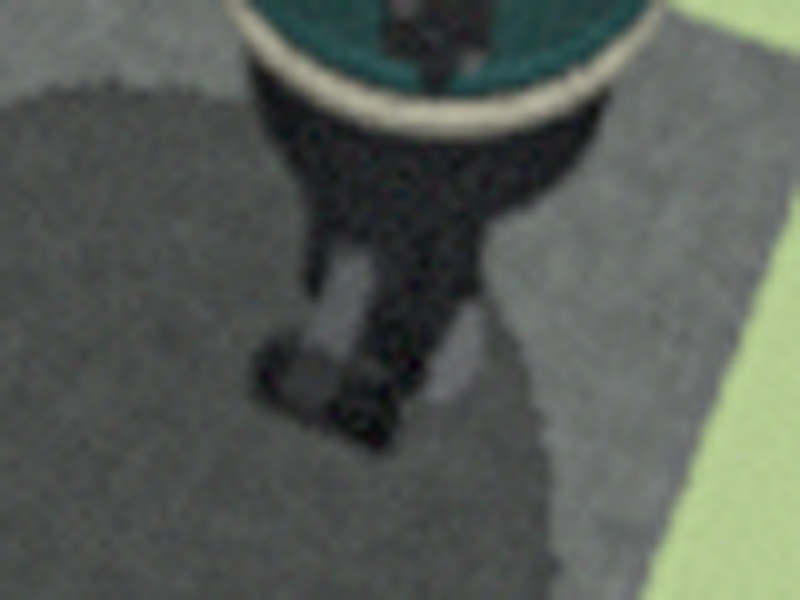

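```bash
python3 - <<'E'
from h import *
f,K,E=cam('side')
for uv in((25.8,39),(32.4,42.5),(39,45.5)):
  for z in(0,.01,.02): print(onz(K,E,266+uv[0],280+uv[1],z).round(4),end=' ')
  print()
E
```

```text
[0.4672 0.2465 0.    ] [0.4655 0.2509 0.01  ] [0.4637 0.2553 0.02  ] 
[0.4499 0.2482 0.    ] [0.4483 0.2526 0.01  ] [0.4467 0.257  0.02  ] 
[0.4331 0.2488 0.    ] [0.4317 0.2532 0.01  ] [0.4303 0.2576 0.02  ]
```

```bash
python3 -m handwheel '[[[0,0,-5,0,30],[0,0,-30,0,30],[0,0,-50,0,30],[0,0,-50,0,30],[0,0,0,0,30]]]'; python3 - <<'E'
from h import *
f,K,E=cam('side')
print(readout.get_obs())
cv2.imwrite('pics/g4.png',cv2.resize(f[220:370,220:420],(800,600),interpolation=cv2.INTER_CUBIC)[:,:,::-1])
E
```

```text
clock: 11.62
position: [0.4418, 0.2268, 0.1185]
tool_rot: [-3.14, -0.005, -0.0]
ft_force: [-0.2, -0.2, -1.6]
gripper_width: 0.033
{'clock': 11.675, 'joint_pos': array([ 0.01065547,  0.36573545, -0.64753101,  1.99783432,  0.28876152,
        0.86545066, -2.36535608]), 'dq': array([-0.01705076,  0.04408536,  0.02093419,  0.02804469,  0.01335347,
       -0.01855855, -0.01262516]), 'effort': array([  0.353916  , -69.62758541, -10.39093137, -38.22924614,
        -0.42139588,   0.47189763,   0.35002752]), 'position': array([0.44096991, 0.22604353, 0.11655595]), 'tool_rot': array([-3.14095173e+00, -2.88035069e-03, -6.27529725e-04]), 'ft_force': array([ 0.05601295, -0.48592505, -1.72476809]), 'wrist_torque': array([-0.07387637, -0.00032702, -0.01627476]), 'gripper_width': 0.033375995077901115}
```

View pics/g4.png

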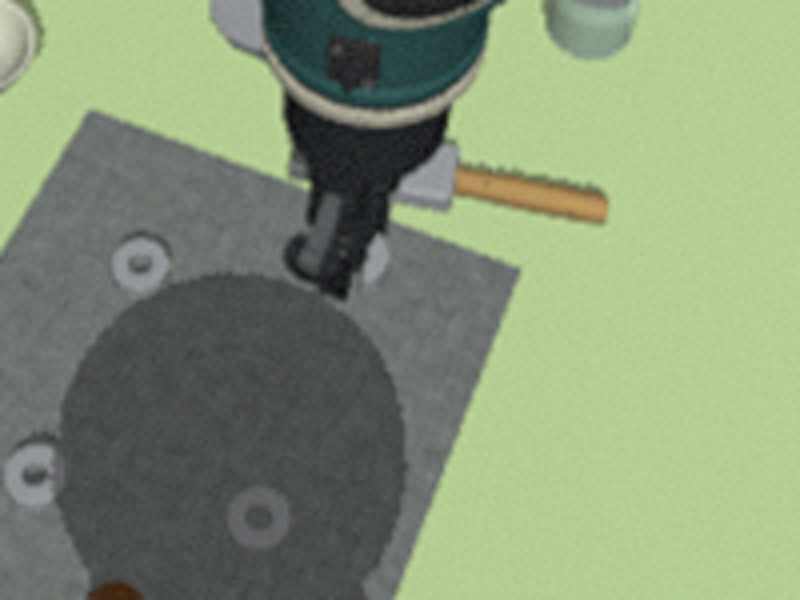

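The ring came up with the gripper, so it is held. The gripper reads 33 mm, and the ring's underside is about 20 mm above the reported TCP. I'll turn the jaws across the side camera's view so the ring shows, then go above the spindle.

```bash
python3 -m handwheel '[[[0,0,-9,0.1745,30],[0,0,-9,0.1745,30],[0,0,-9,0.1745,30],[0,0,-9,0.1745,30],[0,0,-9,0.1745,30],[0,0,-9,0.1745,30],[0,0,-9,0.1745,30],[0,0,-9,0.1745,30],[0,0,-9,0.1745,30],[38,-29,0,0,30],[38,-29,0,0,30],[38,-29,0,0,30],[36,-29,0,0,30],[0,0,0,0,30],[0,0,0,0,30]]]'; python3 - <<'E'
from h import *
f,K,E=cam('side'); p=readout.get_obs()['position']; print(p,readout.get_obs()['tool_rot'],proj(K,E,p),readout.get_obs()['joint_pos'])
cv2.imwrite('pics/i1.png',cv2.resize(f[150:270,210:370],(800,600),interpolation=cv2.INTER_CUBIC)[:,:,::-1])
f,K,E=cam('top'); print(proj(K,E,p))
cv2.imwrite('pics/i2.png',cv2.resize(f[160:310,160:360],(800,600),interpolation=cv2.INTER_CUBIC)[:,:,::-1])
E
```

```text
clock: 13.55
position: [0.6131, 0.1648, 0.1281]
tool_rot: [3.069, 0.002, -0.926]
ft_force: [-1.5, 1.1, -0.5]
gripper_width: 0.033
[0.61297746 0.16529629 0.128589  ] [ 3.06934878e+00  2.69617039e-03 -9.25279098e-01] [248.09465701 240.19672422] [-0.7366492   0.62090735  0.59871581  1.61032013 -0.34669518  1.0935325
 -2.53936321]
[242.84912031 202.20847188]
```

View pics/i1.png

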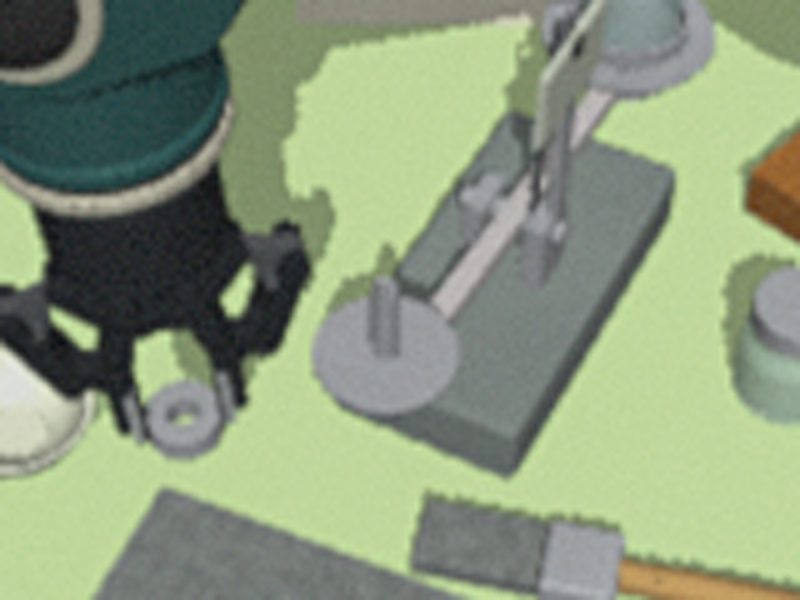

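View pics/i2.png

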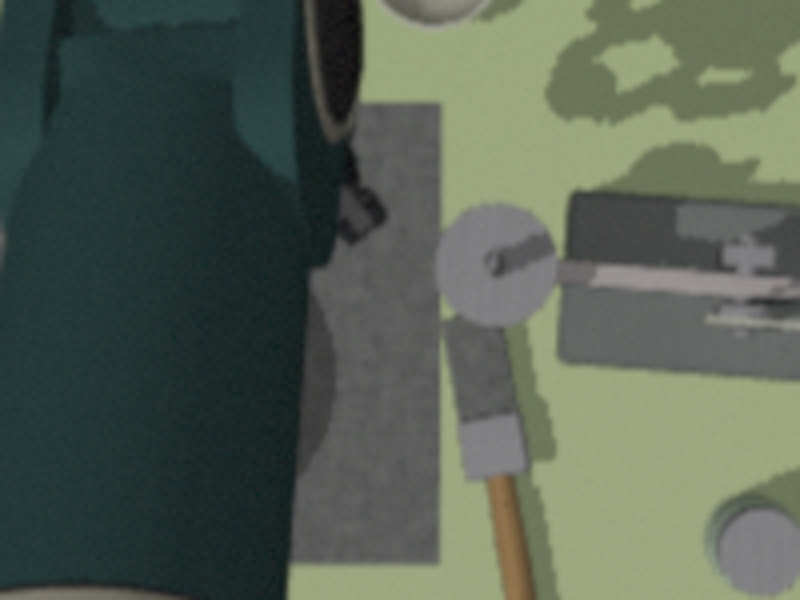

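The ring is held level between the pads at crop (182,418). The j7 limit blocked the turn, so I'll turn the other way, towards yaw +90°.

```bash
python3 -m handwheel '[[[0,0,-10,-0.18,30],[0,0,-10,-0.18,30],[0,0,-10,-0.18,30],[0,0,-10,-0.18,30],[0,0,-10,-0.18,30],[0,0,-10,-0.18,30],[0,0,-10,-0.18,30],[0,0,0,-0.18,30],[0,0,0,-0.18,30],[0,0,0,-0.18,30],[0,0,0,-0.18,30],[0,0,0,-0.18,30],[0,0,0,0,30]]]'; python3 -c "
from plant import readout;print(readout.get_obs()['joint_pos'])"
```

```text
clock: 15.28
position: [0.6175, 0.1683, 0.1994]
tool_rot: [-3.1, 0.057, 1.235]
ft_force: [-0.4, 0.1, -1.2]
gripper_width: 0.0333
[-0.42597323  0.49230534  0.14326139  1.52312215 -0.04926749  1.19815568
 -0.61428856]
```

```bash
python3 -m handwheel '[[[0,0,0,-0.18,30],[0,0,0,-0.156,30],[0,0,0,0,30]]]'; python3 -c "
from plant import readout
from scipy.spatial.transform import Rotation as R
o=readout.get_obs();print(o['joint_pos'],o['position']);print(R.from_euler('xyz',o['tool_rot']).as_matrix().round(4),o['tool_rot'])"
```

```text
clock: 15.65
position: [0.6177, 0.1681, 0.1993]
tool_rot: [-3.084, 0.041, 1.567]
ft_force: [0.6, -1.2, -1.2]
gripper_width: 0.0333
[-0.37760873  0.49079689  0.07539771  1.52067307 -0.01565526  1.19888045
 -0.30834379] [0.61774963 0.16811148 0.19925704]
[[ 0.0035  0.9983 -0.0579]
 [ 0.9992 -0.0058 -0.0405]
 [-0.0408 -0.0577 -0.9975]] [-3.08384388  0.04077634  1.56733188]
```

The arm picked up a 4° tilt at that limit. The tips lean inward along azimuth of about 0.61, and rows cannot command tilt directly. Stretching outward at that azimuth up to the reach limit should tip it back the other way, so I'll try that in small checked steps.

```bash
cat > st.py <<'E'
from plant import readout
from scipy.spatial.transform import Rotation as R
o=readout.get_obs();m=R.from_euler('xyz',o['tool_rot']).as_matrix()
print('q',o['joint_pos'].round(3),'zaxis',m[:,2].round(4))
E
python3 -m handwheel '[[[50,17,0,0,30],[50,17,0,0,30],[50,17,0,0,30],[50,17,0,0,30],[50,17,0,0,30],[50,17,0,0,30],[50,17,0,0,30],[0,0,0,0,30]]]'; python3 st.py
```

```text
clock: 16.65
position: [0.7321, 0.5075, 0.1752]
tool_rot: [-3.081, 0.043, 1.568]
ft_force: [0.3, -1.2, -2.1]
gripper_width: 0.0332
q [-0.652  1.092  0.048  0.506 -0.044  1.618 -0.632] zaxis [-0.0605 -0.0425 -0.9973]
```

```bash
python3 -m handwheel '[[[17,25,0,0,30],[0,0,0,0,30]]]'; python3 st.py; python3 -m handwheel '[[[17,25,0,0,30],[0,0,0,0,30]]]'; python3 st.py
```

```text
clock: 16.9
position: [0.7513, 0.5159, 0.1769]
tool_rot: [-3.083, 0.043, 1.566]
ft_force: [-0.1, -0.5, -2.4]
gripper_width: 0.0331
q [-0.643  1.194  0.052  0.3   -0.049  1.72  -0.633] zaxis [-0.0587 -0.0422 -0.9974]
clock: 17.15
position: [0.7639, 0.5231, 0.1727]
tool_rot: [-3.091, 0.036, 1.565]
ft_force: [1.2, -0.2, -2.2]
gripper_width: 0.0331
q [-0.639  1.301  0.111  0.095 -0.11   1.808 -0.634] zaxis [-0.0504 -0.036  -0.9981]
```

Works as hoped: the tilt is shrinking. I'll continue.

```bash
python3 -m handwheel '[[[17,25,0,0,30],[0,0,0,0,30]]]'; python3 st.py; python3 -m handwheel '[[[17,25,0,0,30],[0,0,0,0,30]]]'; python3 st.py
```

```text
clock: 17.4
position: [0.771, 0.5271, 0.1689]
tool_rot: [-3.108, 0.025, 1.565]
ft_force: [-0.0, -1.1, -0.6]
gripper_width: 0.0329
q [-0.639  1.322  0.207  0.063 -0.203  1.799 -0.632] zaxis [-0.0339 -0.0249 -0.9991]
clock: 17.65
position: [0.7773, 0.5311, 0.1626]
tool_rot: [-3.123, 0.015, 1.565]
ft_force: [0.1, 0.2, -1.4]
gripper_width: 0.033
q [-0.641  1.332  0.301  0.062 -0.297  1.774 -0.628] zaxis [-0.0188 -0.0144 -0.9997]
```

```bash
python3 -m handwheel '[[[19,28,0,0,30],[0,0,0,0,30]]]'; python3 st.py
```

```text
clock: 17.9
position: [0.7843, 0.5357, 0.1557]
tool_rot: [-3.14, 0.003, 1.566]
ft_force: [0.1, 0.3, -1.2]
gripper_width: 0.033
q [-0.642  1.342  0.397  0.06  -0.391  1.747 -0.624] zaxis [-0.0018 -0.0029 -1.    ]
```

Level again. I'll go back to above the pan and check the tilt on the way.

```bash
python3 -m handwheel '[[[-13,-19,-3,0,30],[-26,-25,-5,0,30],[-38,-19,-5,0,30],[-38,-19,-5,0,30],[0,0,0,0,30]]]'; python3 st.py
```

```text
clock: 18.52
position: [0.727, 0.4451, 0.1728]
tool_rot: [-3.138, 0.004, 1.565]
ft_force: [-0.4, 0.9, -0.4]
gripper_width: 0.0332
q [-0.761  0.93   0.423  0.883 -0.339  1.388 -0.438] zaxis [-0.0032 -0.004  -1.    ]
```

```bash
python3 -m handwheel '[[[-42,-19,-4,0,30],[-42,-19,-4,0,30],[-42,-19,-4,0,30],[-42,-19,-4,0,30],[-42,-19,-4,0,30],[-42,-19,-4,0,30],[-42,-19,-4,0,30],[-42,-19,-4,0,30],[-38,-18,0,0,30],[0,0,0,0,30],[0,0,0,0,30]]]'; python3 st.py;  python3 - <<'E'
from h import *
f,K,E=cam('side'); p=readout.get_obs()['position']; print(p,proj(K,E,p))
cv2.imwrite('pics/j1.png',cv2.resize(f[150:270,210:370],(800,600),interpolation=cv2.INTER_CUBIC)[:,:,::-1])
f,K,E=cam('top'); print(proj(K,E,p))
cv2.imwrite('pics/j2.png',cv2.resize(f[160:310,160:360],(800,600),interpolation=cv2.INTER_CUBIC)[:,:,::-1])
E
```

```text
clock: 19.9
position: [0.5573, 0.0768, 0.2047]
tool_rot: [-3.141, 0.002, 1.569]
ft_force: [0.0, 0.0, -0.8]
gripper_width: 0.033
q [-0.626  0.34   0.539  1.787 -0.194  1.069 -0.02 ] zaxis [-5.0e-04 -1.9e-03 -1.0e+00]
[0.55737866 0.076923   0.20444764] [285.64189357 199.14668064]
[279.70420407 224.56530915]
```

View pics/j1.png

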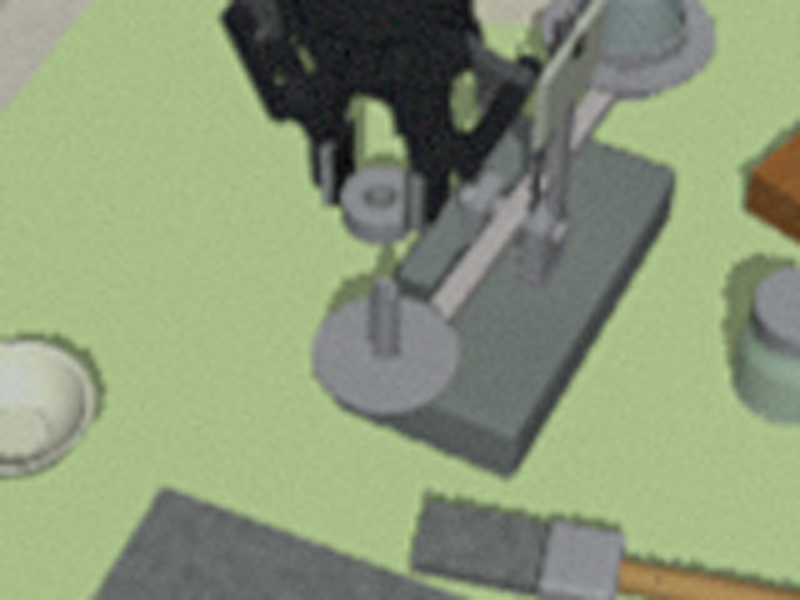

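View pics/j2.png

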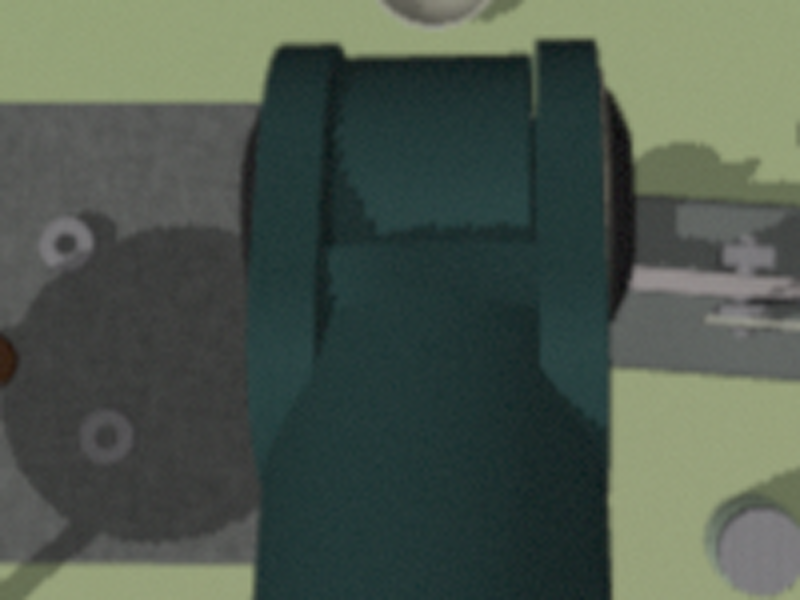

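```bash
python3 - <<'E'
from h import *
f,K,E=cam('side')
p=readout.get_obs()['position'];print(p)
for z in(.236,.239,.242): print(z,onz(K,E,286,189.2,z).round(4))
for q in ((.5577,.0713,.1754),(.558,.070,.12)): print(proj(K,E,q))
# refine ring contour: bright grey vs
c=cv2.resize(f[175:205,270:305],None,fx=20,fy=20,interpolation=cv2.INTER_CUBIC)
cv2.imwrite('pics/j3.png',c[:,:,::-1])
c=cv2.resize(f[200:230,270:305],None,fx=20,fy=20,interpolation=cv2.INTER_CUBIC)
cv2.imwrite('pics/j4.png',c[:,:,::-1])
E
```

```text
[0.55738579 0.07658597 0.20415794]
0.236 [0.5569 0.076  0.236 ]
0.239 [0.5557 0.0786 0.239 ]
0.242 [0.5546 0.0812 0.242 ]
[286.51978079 205.91603265]
[286.6236221  220.62951338]
```

View pics/j3.png

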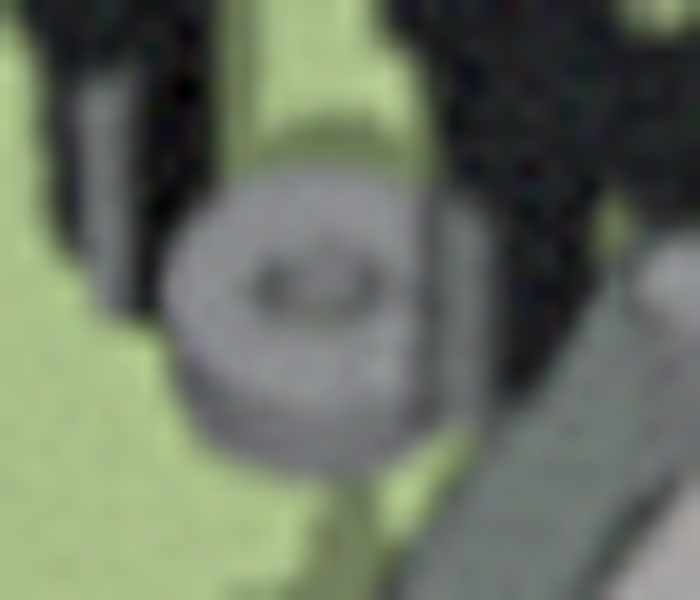

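View pics/j4.png

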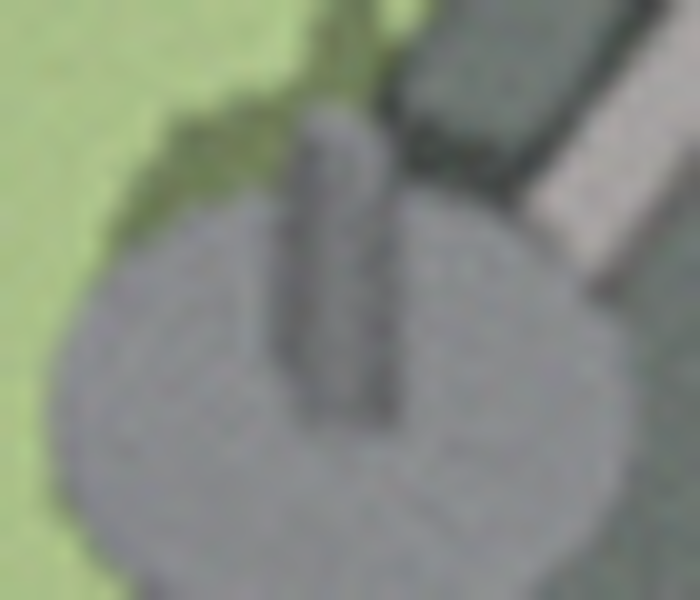

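```bash
python3 - <<'E'
from h import *
S={n:cam(n)[1:] for n in('side','top')}
T=lambda s,t:tri(ray(*S['side'],*s),ray(*S['top'],*t))
print('pan',T((286.8,220.8),(283.6,225.7)))
f=lambda u,v,x,y,s:((u+.5)/s-.5+x,(v+.5)/s-.5+y)
print('tip',T((286.75,204.9),f(650,198,135,180,4.4)))
b=cv2.imread('pics/top0.png')
cv2.imwrite('pics/k1.png',cv2.resize(b[208:244,264:304],None,fx=18,fy=18,interpolation=cv2.INTER_CUBIC))
for z in(.236,.239,.242): print(z,onz(*S['side'],285.28,188.78,z).round(4))
E
```

```text
pan (array([0.55817903, 0.0706615 , 0.12012054]), np.float64(0.0017186332445499747))
tip (array([0.55777489, 0.07179989, 0.17953542]), np.float64(0.0016049145994569828))
0.236 [0.5588 0.0754 0.236 ]
0.239 [0.5577 0.078  0.239 ]
0.242 [0.5565 0.0807 0.242 ]
```

View pics/k1.png

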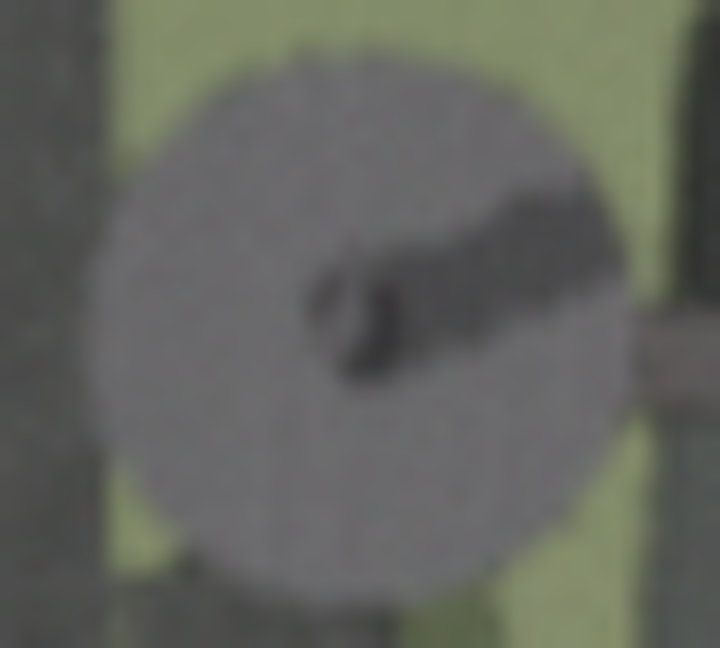

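```bash
python3 -m handwheel '[[[-6,0.6,18,0,30],[0,0,18,0,30],[0,0,0,0,30],[0,0,0,0,30]]]'; python3 st.py;  python3 - <<'E'
from h import *
f,K,E=cam('side'); p=readout.get_obs()['position']; print(p)
c=cv2.resize(f[190:230,265:310],None,fx=15,fy=15,interpolation=cv2.INTER_CUBIC)
cv2.imwrite('pics/l1.png',c[:,:,::-1])
E
```

```text
clock: 20.65
position: [0.5579, 0.0692, 0.1682]
tool_rot: [-3.141, 0.002, 1.565]
ft_force: [-0.3, 0.8, -0.6]
gripper_width: 0.0329
q [-0.603  0.382  0.532  1.824 -0.225  0.997  0.015] zaxis [-9.0e-04 -1.7e-03 -1.0e+00]
[0.55797983 0.06929736 0.16848579]
```

View pics/l1.png

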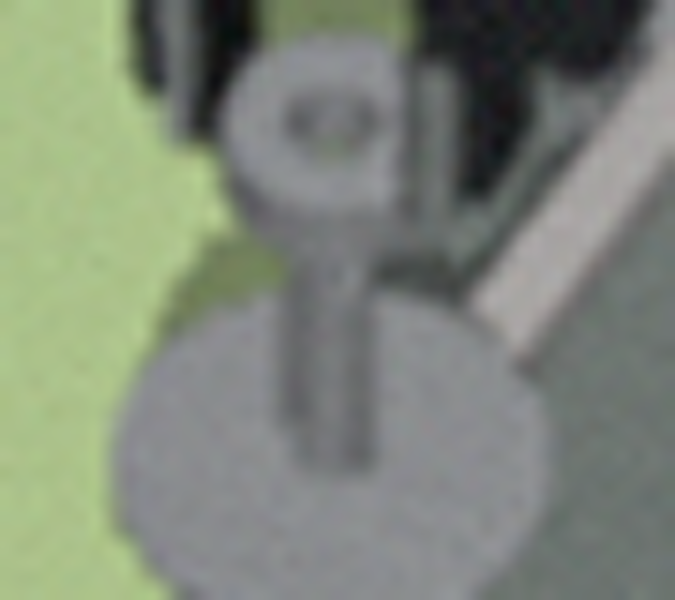

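```bash
python3 -m handwheel '[[[1,-0.5,6,0,30],[0,0,4,0,30],[0,0,0,0,30]]]'; python3 -m handwheel '[[[0,0,4,0,30],[0,0,0,0,30]]]'; python3 -m handwheel '[[[0,0,4,0,30],[0,0,0,0,30]]]'
```

```text
clock: 21.08
position: [0.5571, 0.0702, 0.1579]
tool_rot: [-3.14, 0.002, 1.565]
ft_force: [0.6, -0.3, -0.6]
gripper_width: 0.0333
clock: 21.32
position: [0.5571, 0.0702, 0.154]
tool_rot: [-3.14, 0.002, 1.565]
ft_force: [0.4, 0.6, -0.9]
gripper_width: 0.0335
clock: 21.58
position: [0.5571, 0.0702, 0.1499]
tool_rot: [-3.14, 0.002, 1.565]
ft_force: [0.9, 0.2, -0.9]
gripper_width: 0.0329
```

```bash
 python3 - <<'E'
from h import *
f,K,E=cam('side'); p=readout.get_obs()['position']; print(p)
c=cv2.resize(f[190:230,265:310],None,fx=15,fy=15,interpolation=cv2.INTER_CUBIC)
cv2.imwrite('pics/l2.png',c[:,:,::-1])
E
```

```text
[0.55719499 0.07022324 0.15012282]
```

View pics/l2.png

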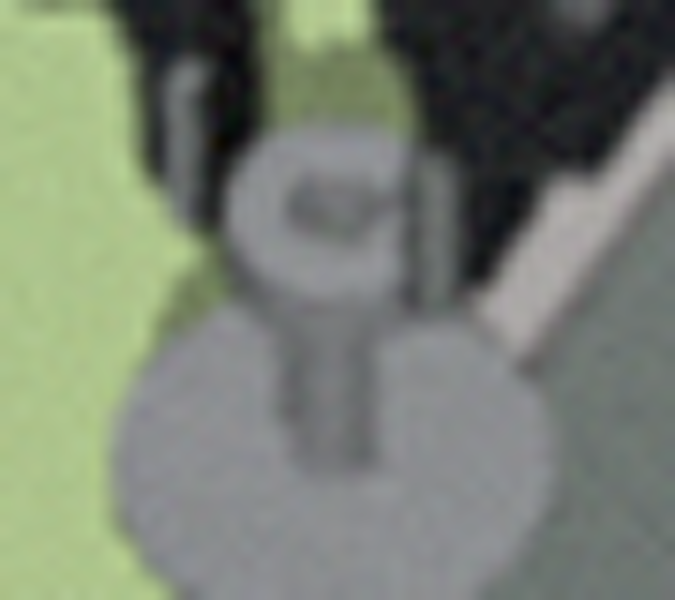

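```bash
python3 -m handwheel '[[[0,0,3,0,30],[0,0,0,0,30]]]'; python3 -m handwheel '[[[0,0,3,0,30],[0,0,0,0,30]]]'; python3 -m handwheel '[[[0,0,3,0,30],[0,0,0,0,30]]]'
```

```text
clock: 21.88
position: [0.5572, 0.0702, 0.147]
tool_rot: [-3.141, 0.002, 1.565]
ft_force: [0.6, -0.3, -1.8]
gripper_width: 0.0331
clock: 22.12
position: [0.5573, 0.0702, 0.1441]
tool_rot: [-3.141, 0.002, 1.565]
ft_force: [1.1, 0.1, 0.7]
gripper_width: 0.0332
clock: 22.38
position: [0.5572, 0.0702, 0.1411]
tool_rot: [-3.141, 0.002, 1.565]
ft_force: [1.4, 0.6, 0.4]
gripper_width: 0.0335
```

```bash
python3 -m handwheel '[[[0,0.5,4,0,30],[0,0,4,0,30],[0,0,0,0,30]]]'; python3 - <<'E'
from h import *
f,K,E=cam('side'); p=readout.get_obs()['position']; print(p)
c=cv2.resize(f[185:235,260:315],None,fx=12,fy=12,interpolation=cv2.INTER_CUBIC)
cv2.imwrite('pics/l3.png',c[:,:,::-1])
E
```

```text
clock: 22.75
position: [0.5575, 0.0702, 0.1328]
tool_rot: [-3.14, 0.002, 1.565]
ft_force: [-0.0, -0.7, 0.5]
gripper_width: 0.033
[0.55766163 0.07016601 0.13305984]
```

View pics/l3.png

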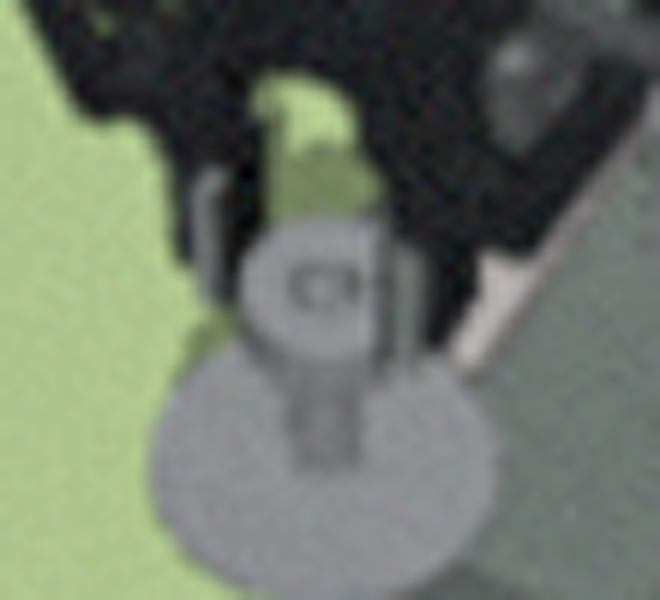

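Spindle is in the bore with small lateral forces. I'll press down, watching the force.

```bash
python3 -m handwheel '[[[0,0,8,0,30],[0,0,8,0,30],[0,0,0,0,30]]]'; python3 -m handwheel '[[[0,0,8,0,30],[0,0,8,0,30],[0,0,0,0,30]]]';python3 -m handwheel '[[[0,0,6,0,30],[0,0,0,0,30]]]'
```

```text
clock: 23.18
position: [0.5575, 0.0701, 0.1165]
tool_rot: [-3.14, 0.002, 1.565]
ft_force: [0.8, 0.8, 2.1]
gripper_width: 0.0332
clock: 23.55
position: [0.5574, 0.07, 0.1006]
tool_rot: [-3.14, 0.002, 1.565]
ft_force: [-0.2, 0.3, 2.8]
gripper_width: 0.0331
clock: 23.8
position: [0.5576, 0.0702, 0.0949]
tool_rot: [-3.14, 0.002, 1.565]
ft_force: [-0.2, 0.3, 2.8]
gripper_width: 0.0329
```

```bash
python3 -m handwheel '[[[0,0,6,0,30],[0,0,4,0,30],[0,0,0,0,30]]]'; python3 -m handwheel '[[[0,0,4,0,30],[0,0,0,0,30]]]';python3 -m handwheel '[[[0,0,4,0,30],[0,0,0,0,30]]]'
```

```text
clock: 24.18
position: [0.5575, 0.0701, 0.0849]
tool_rot: [-3.14, 0.002, 1.565]
ft_force: [0.1, 0.5, 3.0]
gripper_width: 0.0329
clock: 24.42
position: [0.5575, 0.0701, 0.081]
tool_rot: [-3.14, 0.002, 1.565]
ft_force: [0.5, -0.3, 2.8]
gripper_width: 0.033
clock: 24.68
position: [0.5575, 0.0701, 0.0769]
tool_rot: [-3.14, 0.002, 1.565]
ft_force: [-0.2, 0.5, 2.3]
gripper_width: 0.0329
```

```bash
python3 -m handwheel '[[[0,0,4,0,30],[0,0,0,0,30]]]'; python3 -m handwheel '[[[0,0,3,0,30],[0,0,0,0,30]]]'; python3 - <<'E'
from h import *
f,K,E=cam('side')
c=cv2.resize(f[190:250,255:320],None,fx=10,fy=10,interpolation=cv2.INTER_CUBIC)
cv2.imwrite('pics/l4.png',c[:,:,::-1])
E
```

```text
clock: 24.92
position: [0.5579, 0.0701, 0.0731]
tool_rot: [-3.141, 0.002, 1.565]
ft_force: [-0.1, 1.5, 6.3]
gripper_width: 0.0331
clock: 25.18
position: [0.5581, 0.0701, 0.0707]
tool_rot: [-3.142, 0.001, 1.565]
ft_force: [-3.7, -0.2, 16.4]
gripper_width: 0.0332
```

View pics/l4.png

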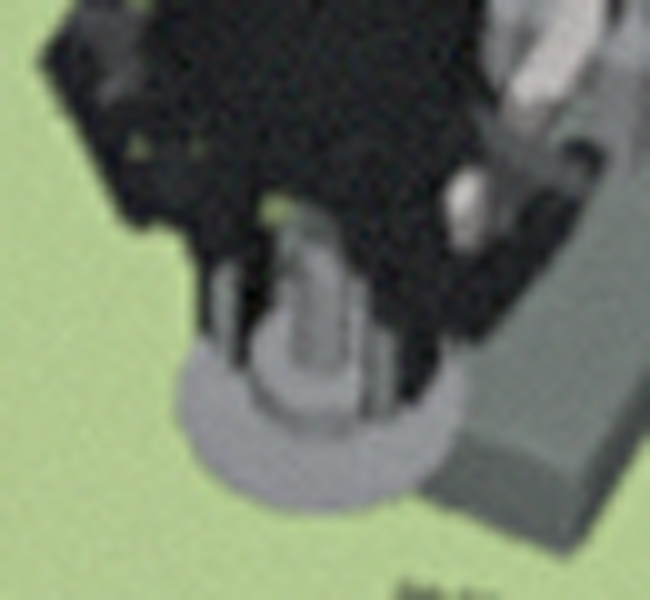

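The ring is home on the pan: the collar sits on the disc and the spindle projects through. The force was 16.4 N, so I'll back off now, letting the pan rise with the ring before releasing.

```bash
python3 -m handwheel '[[[0,0,-4,0,30],[0,0,-8,0,30],[0,0,0,0,30]]]'; python3 -m handwheel '[[[0,0,-8,0,30],[0,0,0,0,30],[0,0,0,0,30]]]'
```

```text
clock: 25.6
position: [0.5578, 0.0705, 0.0827]
tool_rot: [-3.141, 0.001, 1.566]
ft_force: [1.6, 2.1, 1.5]
gripper_width: 0.033
clock: 25.98
position: [0.5577, 0.0703, 0.0902]
tool_rot: [-3.141, 0.001, 1.566]
ft_force: [1.1, 3.4, 0.5]
gripper_width: 0.0331
```

```bash
python3 - <<'E'
from h import *
f,K,E=cam('side')
c=cv2.resize(f[185:235,262:312],None,fx=12,fy=12,interpolation=cv2.INTER_CUBIC)
c=np.clip(c.astype(float)*1.5,0,255).astype(np.uint8)
cv2.imwrite('pics/l5.png',c[:,:,::-1])
E
```

```text
(no output)
```

View pics/l5.png

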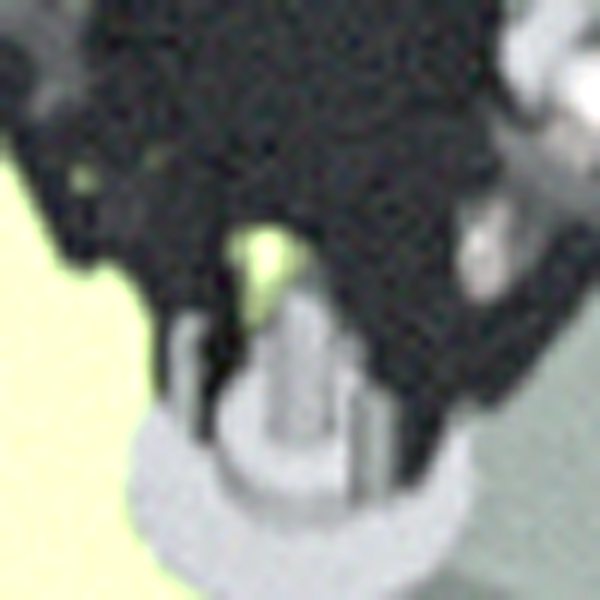

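```bash
python3 - <<'E'
from h import *
f,K,E=cam('side')
P=lambda *q:proj(K,E,q)
for s in(.100,.105,.110):
  a=P(.558,.0705,s+.052);b=P(.558,.0705,s+.015);c=P(.558,.0705,s)
  T=lambda p:((p-np.array([262,185])+.5)*12-.5).round(0)
  fr=P(.558-.277*.018/.64,.0705+.576*.018/.64,s)
  pf=P(.558-.277*.036/.64,.0705+.576*.036/.64,s)
  print(s,T(a),T(b),T(c),'ringfront',T(fr),'panfront',T(pf),T(P(.558+.0328,.0855,s)),T(P(.558-.0328,.0555,s)))
E
```

```text
0.1 [300. 332.] [300. 450.] [300. 497.] ringfront [303. 566.] panfront [306. 637.] [124. 498.] [476. 495.]
0.105 [300. 315.] [300. 435.] [300. 481.] ringfront [303. 551.] panfront [306. 622.] [123. 483.] [477. 479.]
0.11 [300. 299.] [300. 419.] [300. 466.] ringfront [303. 536.] panfront [306. 607.] [122. 468.] [478. 464.]
```

Expected and seen positions agree with a seated ring: pan about 0.110, and robot-derived ring underside 0.110. I'll release and lift.

```bash
python3 -m handwheel '[[[0,0,0,0,45],[0,0,0,0,50],[0,0,0,0,50],[0,0,-25,0,50],[0,0,-40,0,50],[0,0,-40,0,50],[0,0,-10,0,50]]]'; python3 st.py; python3 - <<'E'
from h import *
S={n:cam(n) for n in('side','top')}
f=S['side'][0]
cv2.imwrite('pics/m1.png',cv2.resize(f[140:250,250:370],None,fx=5.4,fy=5.4,interpolation=cv2.INTER_CUBIC)[:,:,::-1])
for n,s,t in(('B',(254.6,286.05),(231.2,218.1)),('A',(228.4,338.7),(176.0,220.6)),('C',(284.3,348.9),(186,268.8))):
  print(n,tri(ray(*S['side'][1:],*s),ray(*S['top'][1:],*t)), onz(*S['side'][1:],*s,.015),onz(*S['top'][1:],*t,.015))
E
```

```text
clock: 26.95
position: [0.5587, 0.0703, 0.2075]
tool_rot: [3.139, 0.001, 1.565]
ft_force: [0.1, -0.5, -1.3]
gripper_width: 0.0498
q [-0.623  0.337  0.55   1.785 -0.197  1.072 -0.009] zaxis [ 2.2e-03 -6.0e-04 -1.0e+00]
B (array([0.58302999, 0.20933602, 0.01124099]), np.float64(0.0015452125721105829)) [0.58110482 0.21094301 0.015     ] [0.58350515 0.2090596  0.015     ]
A (array([0.57654037, 0.35266743, 0.01105636]), np.float64(0.001430195206435622)) [0.57464185 0.35371169 0.015     ] [0.57696594 0.35185695 0.015     ]
C (array([0.45274369, 0.32364336, 0.01334302]), np.float64(0.001268905921975344)) [0.45187125 0.32403286 0.015     ] [0.45342867 0.32343708 0.015     ]
```

View pics/m1.png

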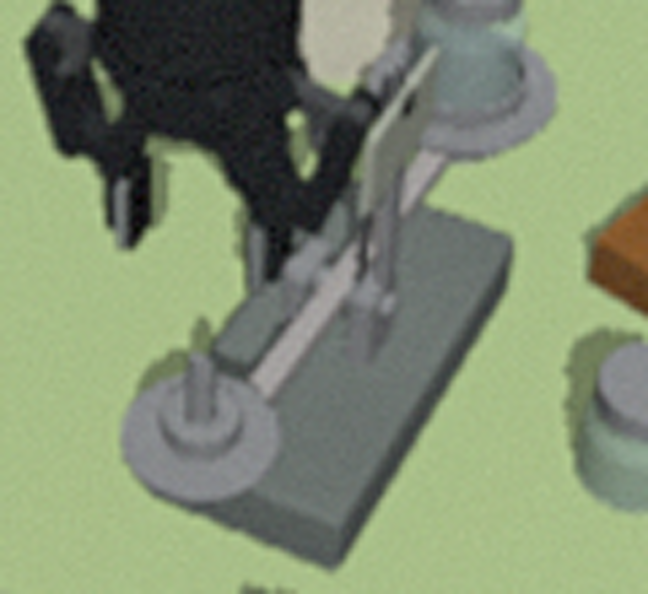

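Ring 1 sits flat on the pan, with its collar concentric at crop (200,415). Next is ring B at (0.583, 0.2095).

```bash
python3 -m handwheel '[[[47,8,0,0,50],[47,8,0,0,50],[46,9,20,0,50],[0,0,50,0,50],[0,0,50,0,50],[0,0,50,0,50],[0,0,25,0,50],[0,0,0,0,50],[0,0,0,0,50]]]'; python3 st.py; python3 - <<'E'
from h import *
f,K,E=cam('side')
print(readout.get_obs()['position'])
cv2.imwrite('pics/m2.png',cv2.resize(f[130:250,260:390],None,fx=5,fy=5,interpolation=cv2.INTER_CUBIC)[:,:,::-1])
cv2.imwrite('pics/m3.png',cv2.resize(f[240:320,210:310],None,fx=7,fy=7,interpolation=cv2.INTER_CUBIC)[:,:,::-1])
f,K,E=cam('top')
cv2.imwrite('pics/m4.png',cv2.resize(f[190:270,265:385],None,fx=6,fy=6,interpolation=cv2.INTER_CUBIC)[:,:,::-1])
E
```

```text
clock: 28.18
position: [0.5837, 0.2098, 0.0105]
tool_rot: [-3.141, 0.002, 1.565]
ft_force: [-0.5, -1.0, 1.2]
gripper_width: 0.0497
q [-0.688  0.682  0.398  1.764 -0.357  0.769 -0.116] zaxis [-4.0e-04 -1.5e-03 -1.0e+00]
[0.58394193 0.20995965 0.01095591]
```

View pics/m2.png

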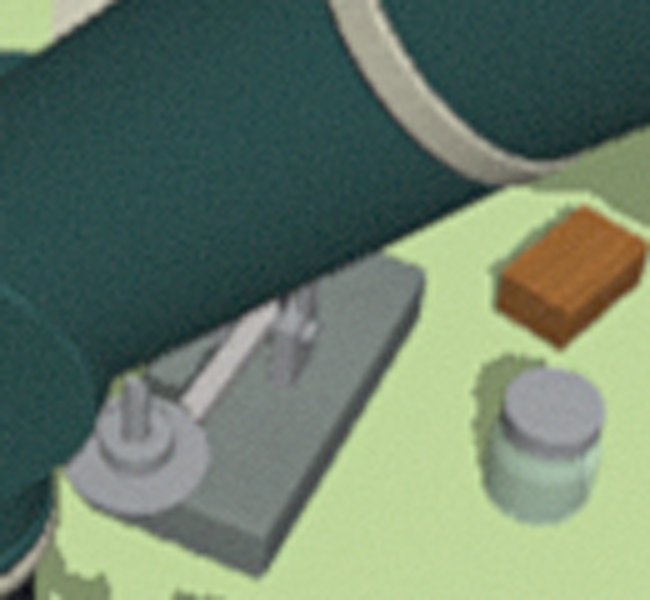

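View pics/m3.png

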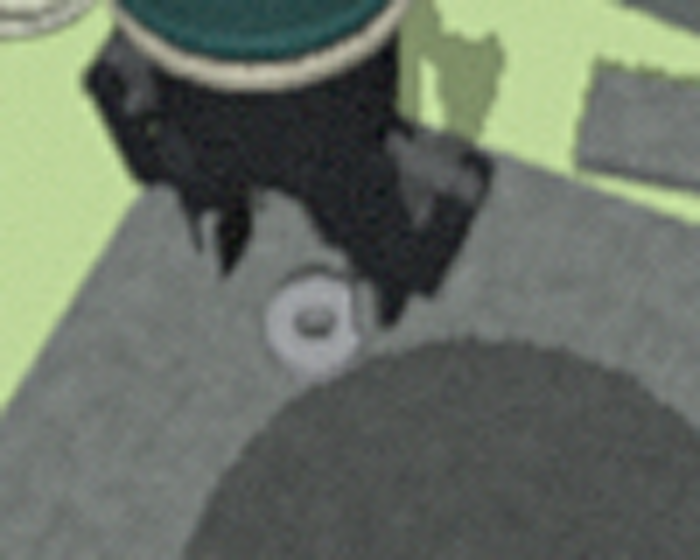

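View pics/m4.png

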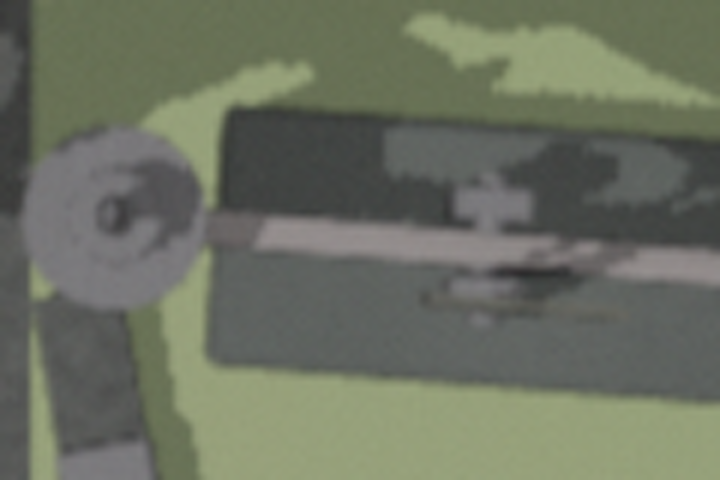

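Pan height is essentially unchanged after one weight, so more are needed. Ring B is centred between the fingers, so I'll descend and grip.

```bash
python3 -m handwheel '[[[-0.5,-0.8,14,0,50],[0,0,8,0,50],[0,0,0,0,50]]]'; python3 -m handwheel '[[[0,0,5,0,50],[0,0,0,0,50]]]'; python3 -m handwheel '[[[0,0,0,0,30],[0,0,0,0,30],[0,0,0,0,30]]]'
```

```text
clock: 28.65
position: [0.582, 0.2091, -0.0129]
tool_rot: [-3.14, 0.002, 1.565]
ft_force: [0.5, -0.5, 0.8]
gripper_width: 0.0501
clock: 28.9
position: [0.5825, 0.2093, -0.0173]
tool_rot: [-3.141, 0.002, 1.565]
ft_force: [-0.7, -0.3, 0.4]
gripper_width: 0.0504
clock: 29.28
position: [0.5826, 0.2094, -0.0165]
tool_rot: [-3.141, 0.001, 1.565]
ft_force: [-2.6, -0.6, 6.5]
gripper_width: 0.0333
```

```bash
python3 -m handwheel '[[[0,0,-5,0,30],[0,0,-40,0,30],[0,0,-50,0,30],[0,0,-50,0,30],[0,0,-55,0,30],[-46,-8,0,0,30],[-46,-8,0,0,30],[-46,-9,0,0,30],[0,0,0,0,30],[0,0,0,0,30]]]'; python3 st.py; python3 - <<'E'
from h import *
f,K,E=cam('side')
print(readout.get_obs()['position'])
c=cv2.resize(f[180:235,260:315],None,fx=12,fy=12,interpolation=cv2.INTER_CUBIC)
cv2.imwrite('pics/n1.png',c[:,:,::-1])
E
```

```text
clock: 30.52
position: [0.5571, 0.0723, 0.1835]
tool_rot: [-3.141, 0.001, 1.566]
ft_force: [0.2, -0.7, -0.6]
gripper_width: 0.0332
q [-0.619  0.364  0.542  1.811 -0.215  1.027  0.002] zaxis [-5.e-04 -1.e-03 -1.e+00]
[0.55712983 0.07283791 0.18335704]
```

View pics/n1.png

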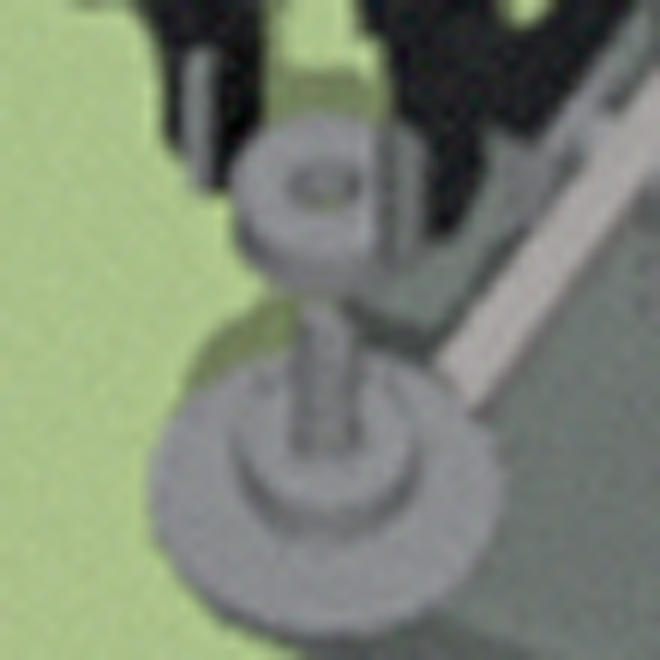

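```bash
python3 -m handwheel '[[[-2.6,0.5,8,0,30],[0,0,10,0,30],[0,0,0,0,30]]]'; python3 -m handwheel '[[[0,0,8,0,30],[0,0,6,0,30],[0,0,0,0,30]]]';python3 - <<'E'
from h import *
f,K,E=cam('side')
print(readout.get_obs()['position'])
c=cv2.resize(f[180:235,260:315],None,fx=12,fy=12,interpolation=cv2.INTER_CUBIC)
cv2.imwrite('pics/n2.png',c[:,:,::-1])
E
```

```text
clock: 30.95
position: [0.5568, 0.0693, 0.164]
tool_rot: [-3.139, 0.002, 1.566]
ft_force: [-0.1, -0.5, -1.6]
gripper_width: 0.033
clock: 31.32
position: [0.5572, 0.0692, 0.1507]
tool_rot: [-3.14, 0.002, 1.565]
ft_force: [-1.1, 0.6, -1.2]
gripper_width: 0.0331
[0.55739638 0.06916311 0.15106553]
```

View pics/n2.png

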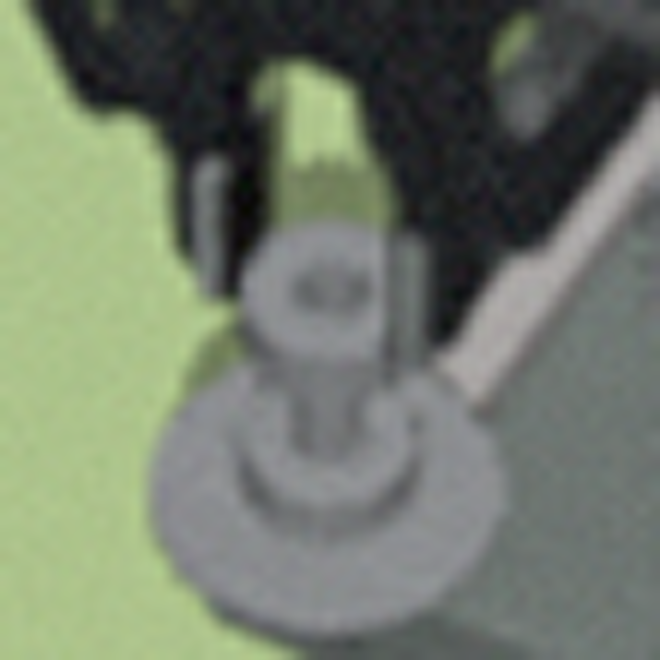

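```bash
python3 -m handwheel '[[[0.8,0.2,5,0,30],[0,0,5,0,30],[0,0,0,0,30]]]'; python3 -m handwheel '[[[0,0,7,0,30],[0,0,7,0,30],[0,0,0,0,30]]]'
```

```text
clock: 31.75
position: [0.5575, 0.0699, 0.1408]
tool_rot: [-3.14, 0.002, 1.565]
ft_force: [0.4, 0.1, -0.3]
gripper_width: 0.0329
clock: 32.12
position: [0.5574, 0.0699, 0.1266]
tool_rot: [-3.14, 0.002, 1.565]
ft_force: [0.8, 1.3, 0.6]
gripper_width: 0.0329
```

```bash
python3 -m handwheel '[[[0,0,8,0,30],[0,0,8,0,30],[0,0,6,0,30],[0,0,4,0,30],[0,0,0,0,30]]]'; python3 -m handwheel '[[[0,0,3,0,30],[0,0,0,0,30]]]'; python3 -m handwheel '[[[0,0,2,0,30],[0,0,0,0,30]]]'
```

```text
clock: 32.75
position: [0.5575, 0.0698, 0.101]
tool_rot: [-3.14, 0.002, 1.565]
ft_force: [0.4, 1.8, 1.0]
gripper_width: 0.0334
clock: 33.0
position: [0.5576, 0.0699, 0.0981]
tool_rot: [-3.141, 0.002, 1.565]
ft_force: [0.3, 2.8, 1.6]
gripper_width: 0.0332
clock: 33.25
position: [0.5576, 0.0698, 0.0962]
tool_rot: [-3.141, 0.002, 1.565]
ft_force: [-0.3, 2.3, 1.8]
gripper_width: 0.0329
```

```bash
python3 -m handwheel '[[[0,0,3,0,30],[0,0,0,0,30]]]'; python3 -m handwheel '[[[0,0,2,0,30],[0,0,0,0,30]]]'; python3 - <<'E'
from h import *
f,K,E=cam('side')
c=cv2.resize(f[185:245,260:320],None,fx=10,fy=10,interpolation=cv2.INTER_CUBIC)
c=np.clip(c.astype(float)*1.4,0,255).astype(np.uint8)
cv2.imwrite('pics/n3.png',c[:,:,::-1])
E
```

```text
clock: 33.5
position: [0.5575, 0.0698, 0.093]
tool_rot: [-3.141, 0.002, 1.565]
ft_force: [0.1, 1.1, 1.9]
gripper_width: 0.0332
clock: 33.75
position: [0.5577, 0.0698, 0.0913]
tool_rot: [-3.141, 0.002, 1.565]
ft_force: [-1.8, 1.0, 5.1]
gripper_width: 0.033
```

View pics/n3.png

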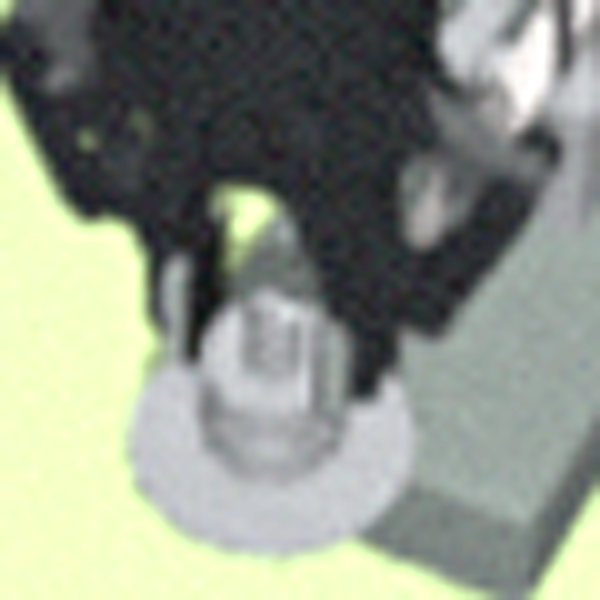

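```bash
python3 -m handwheel '[[[0,0,1,0,30],[0,0,0,0,30]]]'; python3 -m handwheel '[[[0,0,0.5,0,30],[0,0,0,0,30]]]'
```

```text
clock: 34.05
position: [0.5578, 0.0698, 0.0906]
tool_rot: [-3.141, 0.001, 1.565]
ft_force: [-1.8, 1.7, 8.3]
gripper_width: 0.0334
clock: 34.3
position: [0.5578, 0.0699, 0.0901]
tool_rot: [-3.141, 0.001, 1.565]
ft_force: [-2.2, 2.0, 9.7]
gripper_width: 0.0329
```

```bash
python3 -m handwheel '[[[0,0,0.6,0,30],[0,0,0,0,30]]]'; python3 - <<'E'
from h import *
f,K,E=cam('side')
c=cv2.resize(f[200:240,270:305],None,fx=15,fy=15,interpolation=cv2.INTER_CUBIC)
c=np.clip(c.astype(float)*1.4,0,255).astype(np.uint8)
cv2.imwrite('pics/n4.png',c[:,:,::-1])
E
```

```text
clock: 34.55
position: [0.5579, 0.0699, 0.0896]
tool_rot: [-3.141, 0.001, 1.565]
ft_force: [-2.3, 1.2, 12.0]
gripper_width: 0.0332
```

View pics/n4.png

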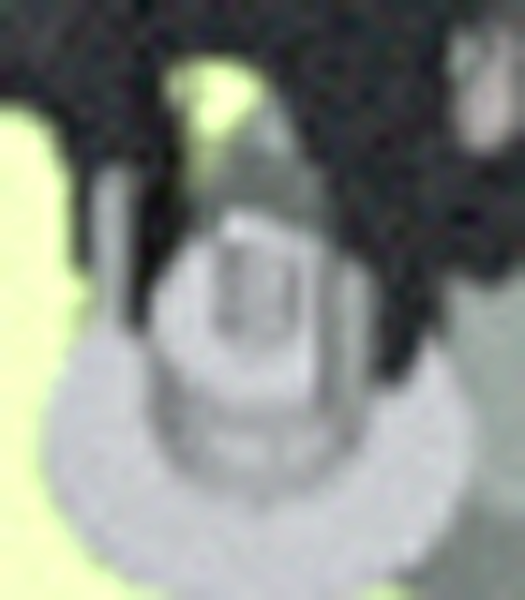

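```bash
python3 -m handwheel '[[[0,0,-4,0,30],[0,0,-8,0,30],[0,0,-6,0,30],[0,0,0,0,30],[0,0,0,0,30]]]'
```

```text
clock: 35.22
position: [0.5576, 0.07, 0.1071]
tool_rot: [-3.141, 0.001, 1.565]
ft_force: [0.6, 3.0, 0.6]
gripper_width: 0.0327
```

Force is near zero, so I'll release and lift well clear, to the side, for a view of the pointer.

```bash
python3 -m handwheel '[[[0,0,0,0,45],[0,0,0,0,50],[0,0,0,0,50],[0,0,-25,0,50],[0,0,-40,0,50],[0,0,-40,0,50],[45,10,0,0,50],[50,10,0,0,50],[50,10,0,0,50],[0,0,0,0,50]]]'; python3 - <<'E'
from h import *
f,K,E=cam('side')
print(readout.get_obs()['position'])
cv2.imwrite('pics/o1.png',cv2.resize(f[120:250,250:390],None,fx=4.6,fy=4.6,interpolation=cv2.INTER_CUBIC)[:,:,::-1])
f,K,E=cam('top')
cv2.imwrite('pics/o2.png',cv2.resize(f[190:270,265:385],None,fx=6.5,fy=6.5,interpolation=cv2.INTER_CUBIC)[:,:,::-1])
E
```

```text
clock: 36.48
position: [0.588, 0.2193, 0.211]
tool_rot: [-3.14, 0.001, 1.571]
ft_force: [-0.4, -1.1, 0.4]
gripper_width: 0.0502
[0.58821562 0.21645065 0.21126585]
```

View pics/o1.png

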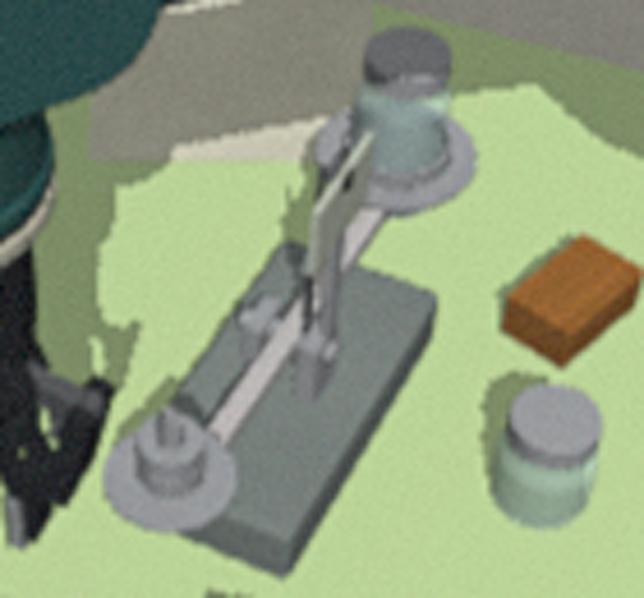

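View pics/o2.png

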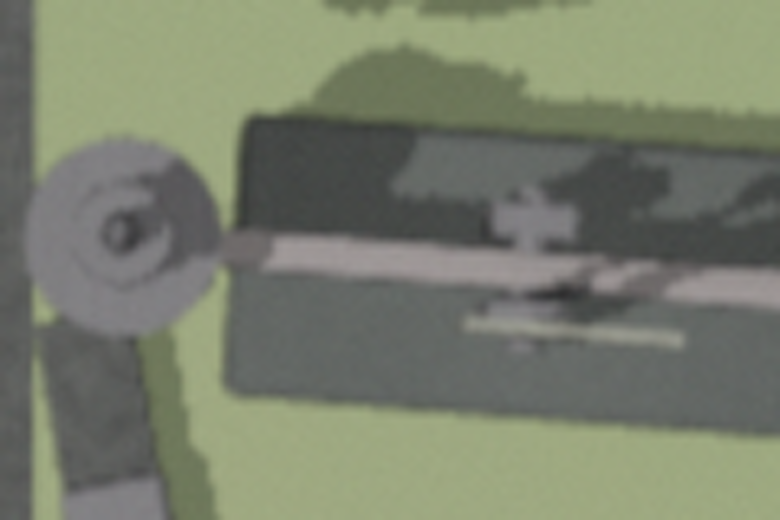

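```bash
python3 - <<'E'
from h import *
f,K,E=cam('side'); cv2.imwrite('pics/s_now.png',f[:,:,::-1])
cv2.imwrite('pics/p1.png',cv2.resize(f[140:215,295:345],None,fx=8,fy=8,interpolation=cv2.INTER_CUBIC)[:,:,::-1])
b=cv2.imread('pics/side0.png')
cv2.imwrite('pics/p0.png',cv2.resize(b[140:215,295:345],None,fx=8,fy=8,interpolation=cv2.INTER_CUBIC))
f,K,E=cam('top'); cv2.imwrite('pics/t_now.png',f[:,:,::-1])
b=cv2.imread('pics/top0.png')
x=np.hstack([cv2.resize(q[215:255,325:385],None,fx=6.5,fy=6.5,interpolation=cv2.INTER_CUBIC) for q in (b,np.ascontiguousarray(f[:,:,::-1]))])
cv2.imwrite('pics/p2.png',x)
a=cv2.imread('pics/p0.png');c=cv2.imread('pics/p1.png');cv2.imwrite('pics/p3.png',np.hstack([a,c]))
E
```

```text
(no output)
```

View pics/p3.png

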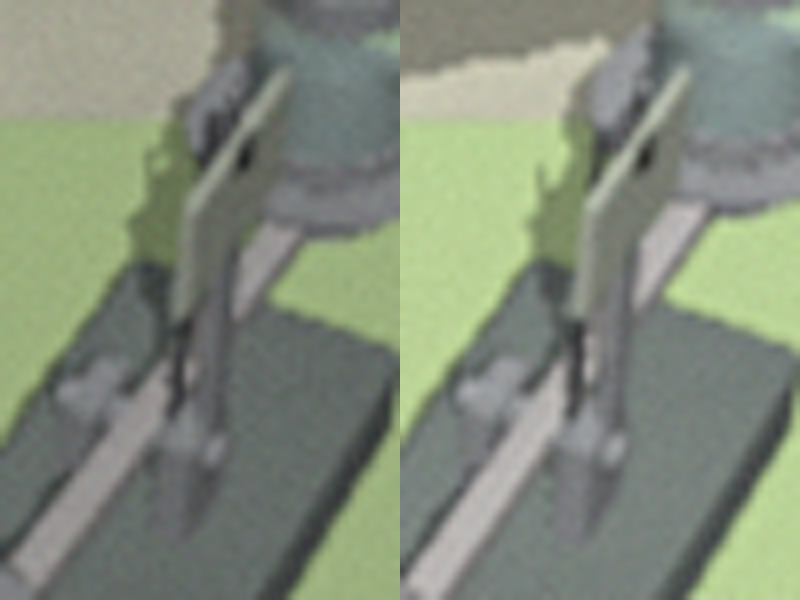

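View pics/p2.png

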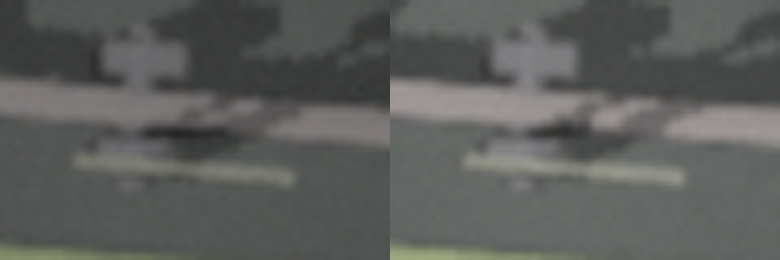

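```bash
python3 - <<'E'
from h import *
_,K,E=cam('top'); _,K2,E2=cam('side')
pix=lambda u,v:((u+.5)/6.5-.5+325,(v+.5)/6.5-.5+215)
a=onz(K,E,*pix(75,160),.218);b=onz(K,E,*pix(295,178),.218)
print(a,b,np.linalg.norm(a-b)); c=(a+b)/2; ay=(a-b)/np.linalg.norm(a-b); print('yaxis',ay)
pan=np.array([.5582,.0707]); O=pan-.15*ay[:2]; print('origin',O,'plate c',c)
ax=np.array([ay[1],-ay[0]])
off=(c[:2]-O)@ax; print('plate xoff',off,'along',(c[:2]-O)@ay[:2])
f0=cv2.imread('pics/top0.png');f1=cv2.imread('pics/t_now.png')
s=14; r=[]
for im in(f0,f1):
  q=cv2.resize(im[228:250,335:363],None,fx=s,fy=s,interpolation=cv2.INTER_CUBIC); r.append(np.clip(q*1.8,0,255).astype(np.uint8))
  for th in(0,.07,.14,.21):
    h=.12
    P=np.r_[O+ax*(off*.6)-ay[:2]*np.sin(th)*h,.08+h*np.cos(th)]
    u=proj(K,E,P); 
    if im is f0: print(th,u, (u-np.array([335,228])+.5)*s-.5, proj(K2,E2,P))
cv2.imwrite('pics/q1.png',np.hstack(r))
E
```

```text
[ 0.52626171 -0.04132101  0.218     ] [ 0.52059628 -0.11160589  0.218     ] 0.07051285026378691
yaxis [0.08034609 0.99676703 0.        ]
origin [ 0.54614809 -0.07881505] plate c [ 0.52342899 -0.07646345  0.218     ]
plate xoff -0.022834584618258352 along 0.0005186134873205443
0 [352.42864947 236.41514996] [250.50109259 124.31209941] [320.31352911 160.66875844]
0.07 [356.35556613 236.74025098] [305.47792576 128.86351366] [321.76127866 158.71944757]
0.14 [360.22037488 237.0694979 ] [359.58524826 133.47297053] [323.17127635 156.97701705]
0.21 [363.99687732 237.40063717] [412.45628245 138.10892041] [324.5355149  155.44883049]
```

View pics/q1.png

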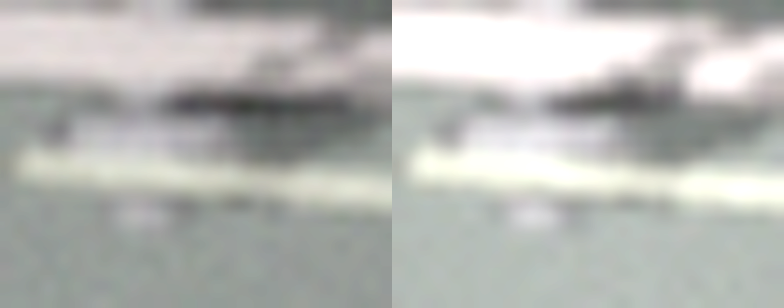

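```bash
python3 - <<'E'
from h import *
_,K,E=cam('side')
O=np.array([.54615,-.0788]); ay=np.array([.08035,.99677]); ax=np.array([ay[1],-ay[0]])
for n in('side0','s_now'):
  im=cv2.imread(f'pics/{n}.png').astype(int)
  b,g,r=im[...,0],im[...,1],im[...,2]
  m=((r-g>3)&(r>115)).astype(np.uint8); m[:, :285]=0; m[:,345:]=0; m[:160]=0; m[225:]=0
  k,l,st,ce=cv2.connectedComponentsWithStats(m)
  S=[];Z=[]
  for v in range(160,216):
    xs=np.where(m[v])[0]
    if len(xs)>=3 and xs[-1]-xs[0]<10:
      u=(xs[0]+xs[-1])/2
      o,d=ray(K,E,u,v); t=((O-o[:2])@ax)/(d[:2]@ax); p=o+t*d
      s=(p[:2]-O)@ay; S.append(s);Z.append(p[2])
  S=np.array(S);Z=np.array(Z); 
  c=np.polyfit(S,Z,1); res=Z-np.polyval(c,S); k=abs(res)<.004
  c=np.polyfit(S[k],Z[k],1)
  print(n,len(S),k.sum(),S.min().round(3),S.max().round(3),c)
E
```

```text
side0 4 3 -0.118 0.085 [0.1066753 0.0795281]
s_now 17 13 -0.116 0.081 [0.00813965 0.08407636]
```

```bash
python3 - <<'E'
from h import *
_,K,E=cam('side')
O=np.array([.54615,-.0788]); ay=np.array([.08035,.99677]); ax=np.array([ay[1],-ay[0]])
for n in('side0','s_now'):
  im=cv2.GaussianBlur(cv2.imread(f'pics/{n}.png'),(3,3),0).astype(float)
  S=[];Z=[]
  for v in range(166,214):
    # predicted column for beam at z=.08
    best=None
    for s in np.linspace(-.12,.12,400):
      q=proj(K,E,np.r_[O+s*ay,.083]); 
      if best is None or abs(q[1]-v)<abs(best[1]-v): best=q; sb=s
    if not(-.115<sb<-.045 or .02<sb<.11): continue
    u0=int(best[0]); row=im[v,u0-8:u0+9]
    score=row[:,2]-0.5*row[:,1]   # red-rich = beam rather than green/grey
    sat=(row[:,2]-row[:,1])        # beam slightly pink
    w=np.clip(sat-2,0,None)*(row.mean(1)>105)
    if w.sum()<8: continue
    u=(w*np.arange(u0-8,u0+9)).sum()/w.sum()
    o,d=ray(K,E,u,v); t=((O-o[:2])@ax)/(d[:2]@ax); p=o+t*d
    S.append((p[:2]-O)@ay);Z.append(p[2])
  S=np.array(S);Z=np.array(Z)
  k=np.ones(len(S),bool)
  for _ in range(4): c=np.polyfit(S[k],Z[k],1); k=abs(Z-np.polyval(c,S))<.005
  print(n,len(S),k.sum(),c,np.c_[S,Z][::3].round(3).tolist())
E
```

```text
Traceback (most recent call last):
TypeError: expected non-empty vector for x
```

```bash
python3 - <<'E'
from h import *
r=[]
for n in('side0','s_now'):
  im=cv2.imread(f'pics/{n}.png')[160:222,290:336]
  q=cv2.resize(im,None,fx=8.6,fy=8.6,interpolation=cv2.INTER_CUBIC)
  r.append(np.clip((q.astype(float)-60)*1.8,0,255).astype(np.uint8))
cv2.imwrite('pics/r1.png',np.hstack(r))
E
```

```text
(no output)
```

View pics/r1.png

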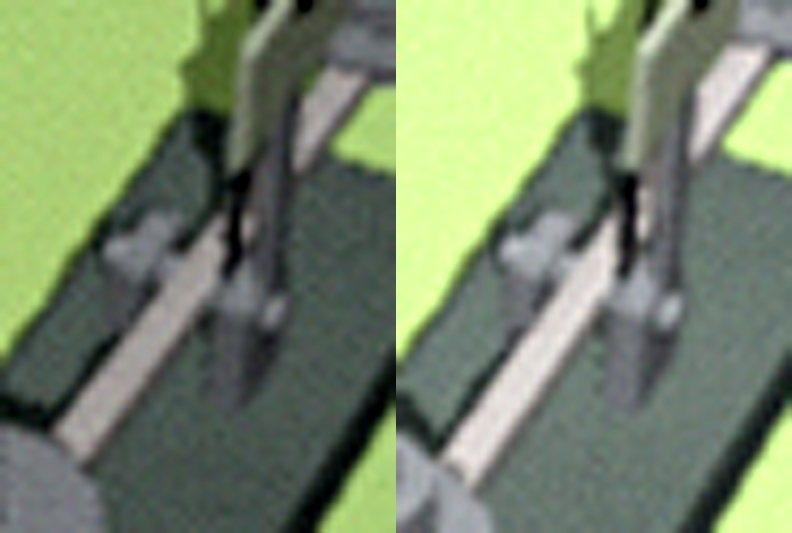

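```bash
python3 - <<'E'
from h import *
_,K,E=cam('side')
O=np.array([.54615,-.0788]); ay=np.array([.08035,.99677]); ax=np.array([ay[1],-ay[0]])
for n,pts in(('start',[(88,462),(200,315),(302,165),(362,85)]),('now',[(82,478),(205,312),(304,155),(374,60)])):
  for u,v in pts:
    o,d=ray(K,E,(u+.5)/8.6-.5+290,(v+.5)/8.6-.5+160); t=((O-ax*.006-o[:2])@ax)/(d[:2]@ax); p=o+t*d
    print(n,round((p[:2]-O)@ay,4),p[2].round(4))
E
```

```text
start 0.0892 0.0883
start 0.0123 0.0791
start -0.063 0.0787
start -0.1111 0.0739
now 0.0929 0.0848
now 0.0085 0.0769
now -0.0639 0.0824
now -0.1199 0.0779
```

```bash
python3 - <<'E'
from h import *
_,K,E=cam('side'); _,K2,E2=cam('top')
O=np.array([.54615,-.0788]); ay=np.array([.08035,.99677]); ax=np.array([ay[1],-ay[0]])
def pl(u,v,off):
    o,d=ray(K,E,u,v); t=((O+ax*off-o[:2])@ax)/(d[:2]@ax); p=o+t*d; return ((p[:2]-O)@ay).round(4),p[2].round(4)
f=lambda u,v,s,x,y:((u+.5)/s-.5+x,(v+.5)/s-.5+y)
print('mark',pl(*f(245,155,8,295,140),-.0228),pl(*f(245,152,8,295,140),-.0255))
for nm,uv in(('plate tl',(288,72)),('plate left top',(187,205)),('plate left bottom',(180,310))): print(nm,pl(*f(*uv,8,295,140),-.0228))
for nm,pts in(('start',[(243,175),(232,265)]),('now',[(627-396,180),(624-396,270)])):
  for p in pts: print(nm,[pl(*f(*p,8.6,290,160),o) for o in(-.006,-.010,-.015)])
for o in(-.008,-.012):
  for z in(.08,.14,.2): 
    q=proj(K2,E2,np.r_[O+ax*o,z]); print(o,z,((q-[335,228]+.5)*14-.5).round())
E
```

```text
mark (np.float64(-0.0082), np.float64(0.203)) (np.float64(-0.001), np.float64(0.2111))
plate tl (np.float64(-0.0379), np.float64(0.2136))
plate left top (np.float64(0.0351), np.float64(0.2178))
plate left bottom (np.float64(0.0338), np.float64(0.173))
start [(np.float64(-0.0133), np.float64(0.118)), (np.float64(-0.0035), np.float64(0.1286)), (np.float64(0.0088), np.float64(0.1418))]
start [(np.float64(-0.0105), np.float64(0.0805)), (np.float64(-0.0007), np.float64(0.0916)), (np.float64(0.0116), np.float64(0.1055))]
now [(np.float64(-0.004), np.float64(0.124)), (np.float64(0.0057), np.float64(0.1345)), (np.float64(0.0178), np.float64(0.1477))]
now [(np.float64(-0.0076), np.float64(0.081)), (np.float64(0.0022), np.float64(0.0921)), (np.float64(0.0144), np.float64(0.106))]
-0.008 0.08 [160. 107.]
-0.008 0.14 [203.  98.]
-0.008 0.2 [253.  87.]
-0.012 0.08 [158. 130.]
-0.012 0.14 [202. 122.]
-0.012 0.2 [251. 113.]
```

```bash
python3 - <<'E'
from h import *
A=np.mean([cam('top')[0].astype(float) for _ in range(4)],0); B=np.mean([cam('side')[0].astype(float) for _ in range(4)],0)
np.save('topavg.npy',A);np.save('sideavg.npy',B)
print(readout.get_obs()['clock'])
up=lambda im,s:cv2.resize(im.astype(np.float32),None,fx=s,fy=s,interpolation=cv2.INTER_CUBIC)
f0=cv2.imread('pics/top0.png')
a=up(f0[222:256,325:375],8); b=up(A[222:256,325:375,::-1],8)
x=np.vstack([a,b]); cv2.imwrite('pics/u1.png',np.clip((x-20)*1.9,0,255).astype(np.uint8))
s0=cv2.imread('pics/side0.png')
a=up(s0[145:205,305:345],9); b=up(B[145:205,305:345,::-1],9)
x=np.hstack([a,b]); cv2.imwrite('pics/u2.png',np.clip((x-20)*1.4,0,255).astype(np.uint8))
E
```

```text
37.425
```

View pics/u1.png

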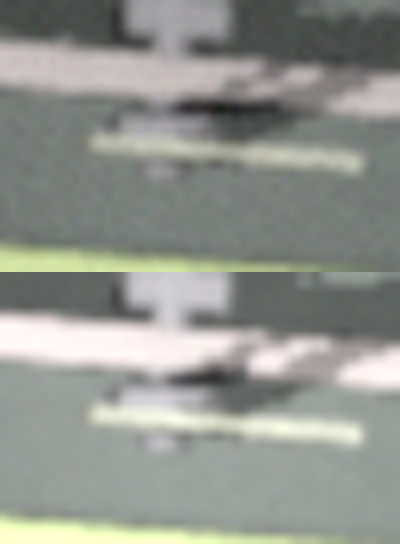

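View pics/u2.png

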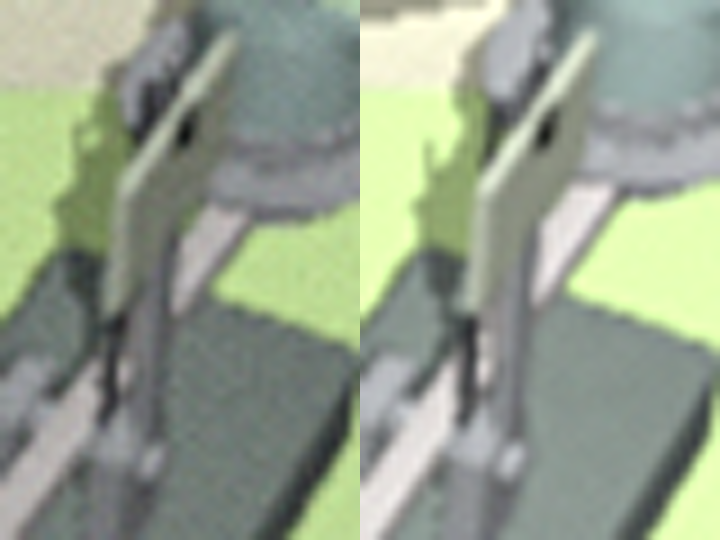

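```bash
python3 - <<'E'
from h import *
B=np.load('sideavg.npy'); _,K,E=cam('side')
s=14
c=cv2.resize(B[198:238,262:312,::-1].astype(np.float32),None,fx=s,fy=s,interpolation=cv2.INTER_CUBIC)
cv2.imwrite('pics/v1.png',np.clip((c-60)*2.2,0,255).astype(np.uint8))
T=lambda p:((p-np.array([262,198])+.5)*s-.5).round(0)
d=np.array([-.4,.917])
for z in(.108,.112,.116):
  xy=np.array([.558,.0705])
  print(z,'tip',T(proj(K,E,np.r_[xy,z+.052])),'c30',T(proj(K,E,np.r_[xy,z+.03])),'f30',T(proj(K,E,np.r_[xy+d*.018,z+.03])),'f15',T(proj(K,E,np.r_[xy+d*.018,z+.015])),'f0',T(proj(K,E,np.r_[xy+d*.018,z])),'panf',T(proj(K,E,np.r_[xy+d*.036,z])),'c0',T(proj(K,E,np.r_[xy,z])),'panback',T(proj(K,E,np.r_[xy-d*.036,z])))
E
```

```text
0.108 tip [350. 174.] c30 [350. 259.] f30 [350. 341.] f15 [350. 396.] f0 [350. 450.] panf [349. 534.] c0 [350. 369.] panback [351. 211.]
0.112 tip [350. 159.] c30 [350. 243.] f30 [350. 326.] f15 [350. 382.] f0 [350. 436.] panf [349. 520.] c0 [350. 354.] panback [351. 197.]
0.116 tip [350. 143.] c30 [350. 228.] f30 [350. 311.] f15 [350. 367.] f0 [350. 422.] panf [349. 506.] c0 [350. 340.] panback [351. 182.]
```

View pics/v1.png

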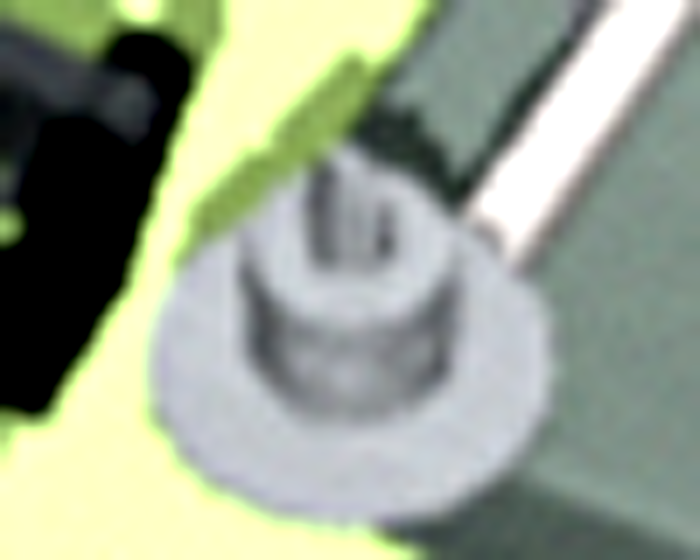

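```bash
python3 - <<'E'
from h import *
A=np.load('topavg.npy').mean(2)
np.set_printoptions(linewidth=200)
print('cols',np.arange(340,368))
for v in range(230,246): print(v,A[v,340:368].round(0).astype(int))
print('plate row edges'); 
for v in range(238,244): print(v,A[v,332:342].round(0).astype(int),A[v,364:374].round(0).astype(int))
E
```

```text
cols [340 341 342 343 344 345 346 347 348 349 350 351 352 353 354 355 356 357 358 359 360 361 362 363 364 365 366 367]
230 [149 150 149 148 148 148 147 146 148 147 147 146 145 142 129 121 120 120 108  99  99 114 120 118 116 114  97  86]
231 [151 151 151 150 150 149 148 148 148 149 146 146 144 132 114 106 110 122 127 126 128 139 142 133 127 125 110 102]
232 [151 151 153 151 150 150 150 149 148 146 136 129 126 114 105 106 123 141 146 146 143 134 127 114 109 107 106 104]
233 [134 137 140 141 144 144 143 139 134 128 110  96  94  98  95 101 134 147 148 147 135 116 109 107 105 106 106 110]
234 [106 105 107 118 128 122 113 106  94  85  74  62  62  73  73  81 116 126 129 128 116 106 105 106 106 107 110 127]
235 [ 98  90  88  98 106  98  78  66  59  54  51  49  50  57  62  71  85  88  91  92  91  89  90  92  97 104 108 128]
236 [103 108 108 108 110 110 102  94  91  89  87  76  70  67  70  72  75  74  75  73  73  73  83  89  95 100 104 110]
237 [117 125 128 127 128 129 125 120 118 116 104  90  80  74  74  73  73  72  74  73  75  87  98 101 102 103 104 103]
238 [128 132 133 134 135 133 129 119 
[... 750 characters left out ...]
5 104 103 103 103 103 103 102 103 104]
245 [104 103 103 104 104 103 103 103 103 104 104 104 105 105 104 104 104 103 104 104 104 104 102 103 104 103 102 102]
plate row edges
238 [102 102 101 101 108 118 112 110 128 132] [103 103 104 102 100 101 101 102 100 100]
239 [102 102 101 102 120 137 137 136 142 143] [105 104 105 103 102 101 100 102 101 101]
240 [102 102 102 102 118 131 133 134 135 136] [124 121 117 117 112 110 104 101 101 101]
241 [101 102 102 102 106 108 109 111 113 115] [144 140 139 139 136 132 113 103 102 101]
242 [101 101 102 103 103 103 103 104 104 104] [133 133 137 138 143 142 117 102 101 102]
243 [102 102 102 102 103 103 103 103 104 104] [108 107 113 116 122 122 109 101 101 101]
```

```bash
python3 - <<'E'
from h import *
np.set_printoptions(linewidth=200)
b=cv2.imread('pics/top0.png').mean(2)
print('cols',np.arange(340,368))
for v in range(229,243): print(v,b[v,340:368].round(0).astype(int))
A=np.load('topavg.npy'); a0=cv2.imread('pics/top0.png')
x=[cv2.resize(q[226:246,338:372].astype(np.float32),None,fx=22,fy=14,interpolation=cv2.INTER_CUBIC) for q in(a0,A[:,:,::-1])]
x[0]*=1.17
cv2.imwrite('pics/w1.png',np.clip((np.vstack(x)-35)*2.0,0,255).astype(np.uint8))
B=np.load('sideavg.npy'); s0=cv2.imread('pics/side0.png')
x=[cv2.resize(q[178:205,300:330].astype(np.float32),None,fx=13,fy=18,interpolation=cv2.INTER_CUBIC) for q in(s0*1.17,B[:,:,::-1])]
cv2.imwrite('pics/w2.png',np.clip((np.hstack(x)-30)*1.8,0,255).astype(np.uint8))
E
```

```text
cols [340 341 342 343 344 345 346 347 348 349 350 351 352 353 354 355 356 357 358 359 360 361 362 363 364 365 366 367]
229 [121 118 115 116 115 111 112 110 104  99  97  95  95  94  90  91  92  87  73  67  64  66  63  62  66  59  56  54]
230 [121 122 120 121 121 119 119 119 118 120 119 117 118 115 113 113 112 100  82  79  80  93  96  95  94  81  72  70]
231 [121 123 122 120 120 122 122 120 121 121 120 118 117 110 105 107 103  94  88  88  99 113 115 115 108  91  84  84]
232 [123 123 124 122 123 122 122 122 121 120 117 118 111  95  89  90  99 104 104 103 103 103 105 102  92  88  88  85]
233 [108 109 113 116 118 115 117 111 106 105 105 106  95  88  89  92 103 107 105 101  93  90  91  89  89  87  90  90]
234 [ 87  84  86  96 104 104 100  87  77  71  74  70  70  70  74  80  79  79  73  74  80  84  86  89  87  92 102 108]
235 [ 79  75  73  81  89  87  74  58  46  47  44  41  35  39  40  45  46  48  49  52  66  69  75  77  82  90 105 113]
236 [87 90 90 89 90 92 85 78 75 73 73 59 53 54 48 54 51 55 56 56 58 61 69 73 77 85 90 95]
237 [ 97 103 106 104 106 106 105  99  98  95  86  75  65  61  58  61  60  59  60  61  65  70  81  84  85  87  86  86]
238 [105 110 111 110 113 109 108  99  96  92  83  78  69  64  60  62  62  64  69  75  75  79  84  84  86  86  85  85]
239 [118 119 120 119 119 117 117 110 102  99  93  91  80  72  72  70  78  84  85  86  88  88  88  86  87  87  88  85]
240 [112 113 120 118 119 120 122 123 120 116 114 112 104 102 100 101 108 112 109 109 108 107 104 102 104  99  97  97]
241 [ 95  96 100 101 101 101 102 103 102 105 103 100 100 101 105 111 116 118 118 122 124 120 119 120 120 118 114 115]
242 [ 86  86  85  91  95  93  87  79  76  83  83  76  75  84  83  91 101 100 104 106 107 108 111 112 108 109 115 113]
```

View pics/w1.png

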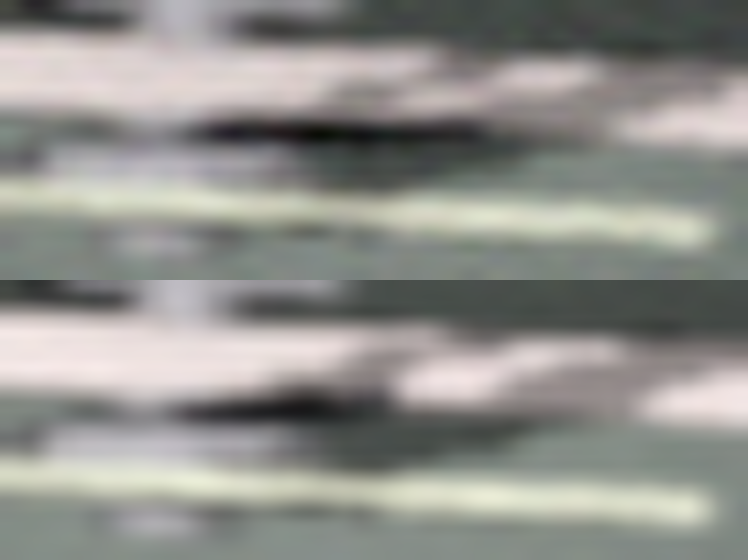

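View pics/w2.png

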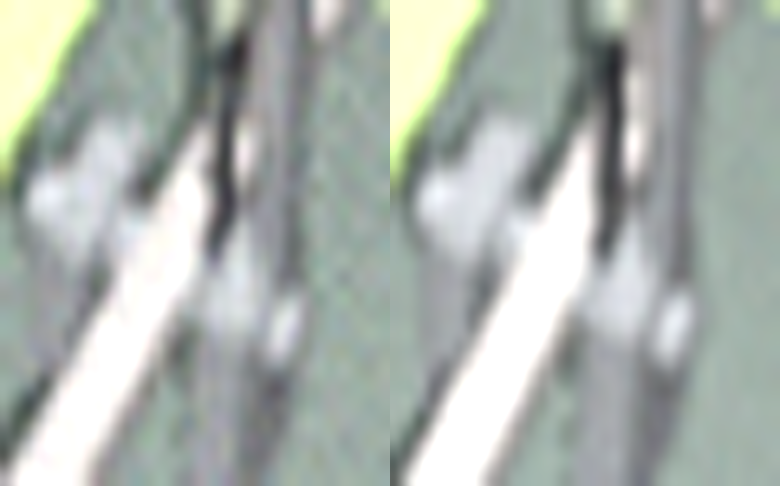

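```bash
python3 - <<'E'
from h import *
B=np.load('sideavg.npy'); s0=cv2.imread('pics/side0.png')[:,:,::-1].astype(float)
# use green-vs-grey: G-B contrast (mat has high G-B)
def edge(im,c):
    x=(im[:,:,1]-im[:,:,2])[:,c-1:c+2].mean(1)[225:245]
    lo=np.median(x[:4]); hi=x[12:18].max(); th=(lo+hi)/2
    i=np.where((x[:-1]<th)&(x[1:]>=th))[0]
    return 225+i[0]+(th-x[i[0]])/(x[i[0]+1]-x[i[0]]) if len(i) else np.nan
for c in range(272,300,2): print(c,round(edge(s0,c),2),round(edge(B,c),2))
# left edge rows
def ledge(im,v):
    x=(im[:,:,1]-im[:,:,2])[v,262:286]; th=(x[:3].mean()+x[-5:].mean())/2
    i=np.where((x[:-1]>=th)&(x[1:]<th))[0]; return 262+i[0]+(x[i[0]]-th)/(x[i[0]]-x[i[0]+1]) if len(i) else np.nan
for v in range(214,234,2): print(v,round(ledge(s0,v),2),round(ledge(B,v),2))
print(cv2.phaseCorrelate(np.float64(s0[224:240,268:290].mean(2)),np.float64(B[224:240,268:290].mean(2))))
E
```

```text
272 226.54 228.04
274 227.73 229.77
276 228.96 231.81
278 231.1 233.04
280 232.11 234.06
282 232.87 234.69
284 233.75 235.08
286 234.63 235.37
288 235.34 235.58
290 236.35 236.37
292 237.33 237.36
294 237.89 237.93
296 238.92 238.82
298 239.86 239.87
214 273.97 263.62
216 272.83 262.43
218 272.11 262.33
220 271.81 264.46
222 272.01 272.99
224 272.37 272.88
226 273.69 263.51
228 275.2 273.18
230 276.76 274.16
232 279.81 276.19
((-0.4059144964498351, 0.7821371882025865), 0.48628689386665275)
```

Summary of the beam readings so far:
- Pan dropped about 7.5 mm from the upper stop (0.05 rad) after two weights.
- Pointer tip is still about 0.05 rad to the jar side.
- With one weight the pan was still on the upper stop.

All of these say a third weight is nearer to level, so I'll take ring A at (0.577, 0.3525).

```bash
python3 -m handwheel '[[[45,-4,0,0,50],[46,-4,0,0,50],[45,-3,20,0,50],[0,0,50,0,50],[0,0,50,0,50],[0,0,50,0,50],[0,0,28,0,50],[0,0,0,0,50],[0,0,0,0,50]]]'; python3 st.py; python3 - <<'E'
from h import *
f,K,E=cam('side')
print(readout.get_obs()['position'])
cv2.imwrite('pics/x1.png',cv2.resize(f[290:380,190:290],None,fx=6.5,fy=6.5,interpolation=cv2.INTER_CUBIC)[:,:,::-1])
E
```

```text
clock: 38.6
position: [0.5788, 0.351, 0.0151]
tool_rot: [3.141, 0.001, 1.565]
ft_force: [0.4, 0.7, 0.8]
gripper_width: 0.0498
q [-0.853  0.753  0.383  1.606 -0.346  0.85  -0.339] zaxis [ 6.e-04 -7.e-04 -1.e+00]
[0.57894648 0.35111069 0.01543689]
```

View pics/x1.png

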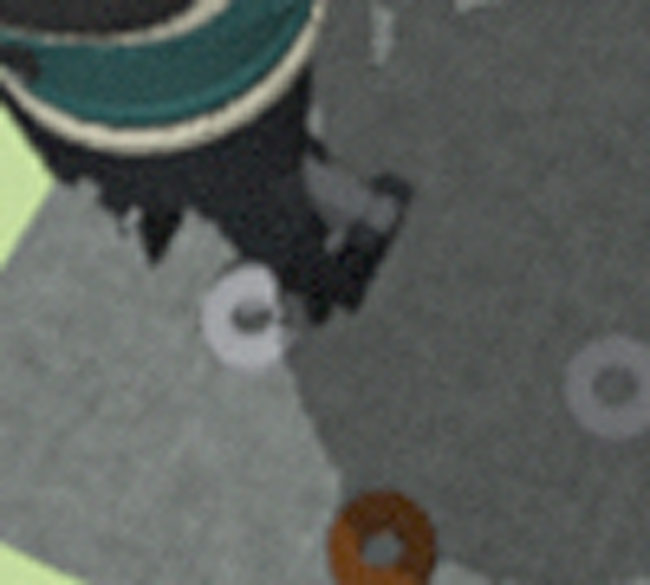

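```bash
python3 -m handwheel '[[[1.2,-2.2,10,0,50],[0,0,10,0,50],[0,0,7,0,50],[0,0,0,0,50]]]'; python3 -m handwheel '[[[0,0,4.5,0,50],[0,0,0,0,50]]]'; python3 -m handwheel '[[[0,0,0,0,30],[0,0,0,0,30],[0,0,0,0,30]]]'
```

```text
clock: 39.15
position: [0.5755, 0.3515, -0.0141]
tool_rot: [-3.14, 0.002, 1.565]
ft_force: [-0.5, -0.5, -0.6]
gripper_width: 0.0502
clock: 39.4
position: [0.5758, 0.3517, -0.018]
tool_rot: [-3.141, 0.002, 1.565]
ft_force: [-0.1, -0.2, -1.0]
gripper_width: 0.0499
clock: 39.78
position: [0.576, 0.3519, -0.0172]
tool_rot: [-3.141, 0.001, 1.565]
ft_force: [-2.6, -1.6, 5.7]
gripper_width: 0.0335
```

```bash
python3 -m handwheel '[[[0,0,-5,0,30],[0,0,-40,0,30],[0,0,-50,0,30],[0,0,-50,0,30],[0,0,-57,0,30],[-47,-3,0,0,30],[-47,-3,0,0,30],[-47,-3,0,0,30],[-47,-3,0,0,30],[-47,-3,0,0,30],[-44,-3,0,0,30],[0,0,0,0,30],[0,0,0,0,30]]]'; python3 st.py; python3 - <<'E'
from h import *
f,K,E=cam('side')
print(readout.get_obs()['position'])
c=cv2.resize(f[180:235,260:315],None,fx=12,fy=12,interpolation=cv2.INTER_CUBIC)
cv2.imwrite('pics/x2.png',c[:,:,::-1])
E
```

```text
clock: 41.4
position: [0.5565, 0.0737, 0.1849]
tool_rot: [-3.141, 0.001, 1.566]
ft_force: [-0.1, 0.7, -1.1]
gripper_width: 0.0338
q [-6.240e-01  3.620e-01  5.450e-01  1.811e+00 -2.150e-01  1.029e+00
 -1.000e-03] zaxis [-6.e-04 -1.e-03 -1.e+00]
[0.55653585 0.07422119 0.18475971]
```

View pics/x2.png

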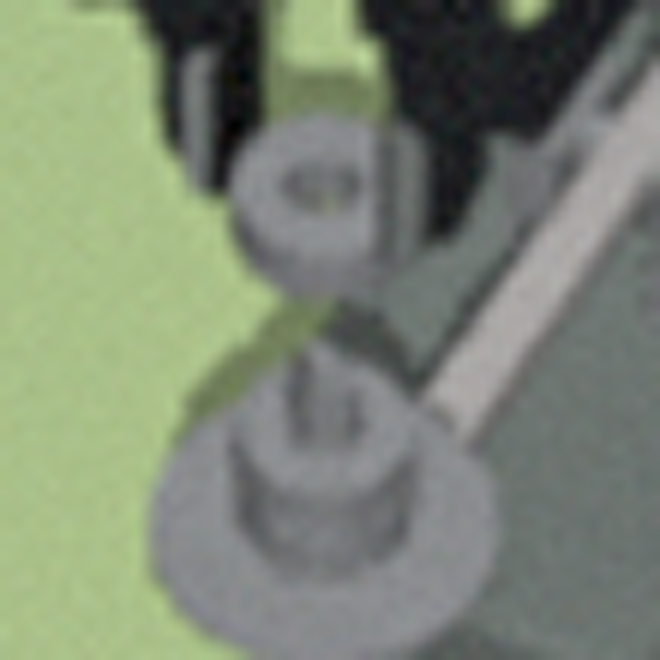

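```bash
python3 -m handwheel '[[[-4.6,1,10,0,30],[0,0,10,0,30],[0,0,8,0,30],[0,0,0,0,30]]]'; python3 -m handwheel '[[[0,0,8,0,30],[0,0,6,0,30],[0,0,0,0,30]]]';python3 - <<'E'
from h import *
f,K,E=cam('side')
print(readout.get_obs()['position'])
c=cv2.resize(f[180:235,260:315],None,fx=12,fy=12,interpolation=cv2.INTER_CUBIC)
cv2.imwrite('pics/x3.png',c[:,:,::-1])
E
```

```text
clock: 41.95
position: [0.557, 0.0686, 0.1558]
tool_rot: [-3.14, 0.002, 1.566]
ft_force: [-0.8, -0.0, -0.3]
gripper_width: 0.0334
clock: 42.32
position: [0.5572, 0.0686, 0.1422]
tool_rot: [-3.14, 0.002, 1.565]
ft_force: [-0.5, 0.3, -0.7]
gripper_width: 0.033
[0.55736502 0.06851368 0.14248302]
```

View pics/x3.png

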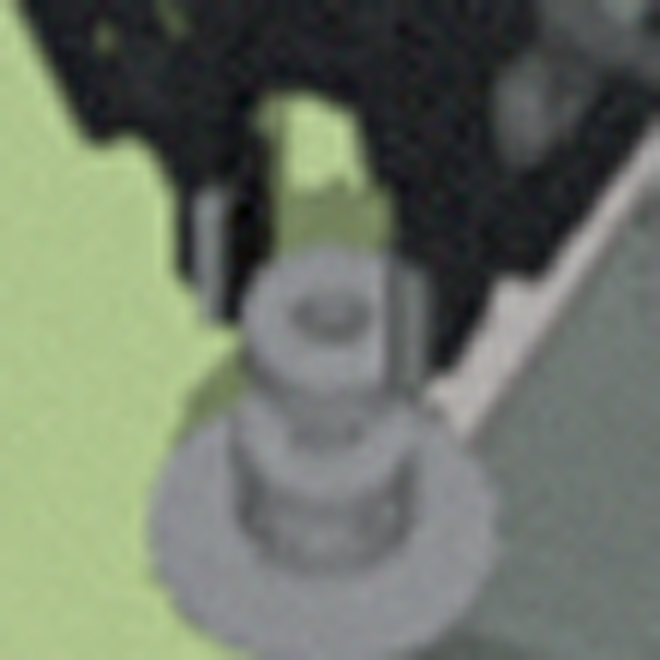

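```bash
python3 -m handwheel '[[[1.2,0.3,5,0,30],[0,0,5,0,30],[0,0,0,0,30]]]'; python3 -m handwheel '[[[0,0,6,0,30],[0,0,6,0,30],[0,0,0,0,30]]]';  python3 -m handwheel '[[[0,0,5,0,30],[0,0,4,0,30],[0,0,0,0,30]]]'
```

```text
clock: 42.75
position: [0.5575, 0.0697, 0.1322]
tool_rot: [-3.14, 0.002, 1.565]
ft_force: [0.3, 0.0, -1.2]
gripper_width: 0.0334
clock: 43.12
position: [0.5575, 0.0697, 0.1201]
tool_rot: [-3.14, 0.002, 1.565]
ft_force: [-0.4, -0.6, -0.3]
gripper_width: 0.033
clock: 43.5
position: [0.5577, 0.0696, 0.1114]
tool_rot: [-3.141, 0.002, 1.565]
ft_force: [0.9, -0.4, 0.4]
gripper_width: 0.0335
```

```bash
python3 -m handwheel '[[[0,0,3,0,30],[0,0,0,0,30]]]'; python3 -m handwheel '[[[0,0,2,0,30],[0,0,0,0,30]]]';  python3 -m handwheel '[[[0,0,2,0,30],[0,0,0,0,30]]]'
```

```text
clock: 43.75
position: [0.5577, 0.0696, 0.1085]
tool_rot: [-3.141, 0.002, 1.565]
ft_force: [0.1, 0.2, 0.6]
gripper_width: 0.0333
clock: 44.0
position: [0.5577, 0.0697, 0.1066]
tool_rot: [-3.141, 0.002, 1.565]
ft_force: [-0.3, -0.8, 0.7]
gripper_width: 0.0329
clock: 44.25
position: [0.5579, 0.0696, 0.1048]
tool_rot: [-3.141, 0.001, 1.565]
ft_force: [-1.5, 0.3, 6.4]
gripper_width: 0.0333
```

```bash
python3 -m handwheel '[[[0,0,1,0,30],[0,0,0,0,30]]]'; python3 -m handwheel '[[[0,0,0.5,0,30],[0,0,0,0,30]]]'
```

```text
clock: 44.5
position: [0.558, 0.0697, 0.104]
tool_rot: [-3.141, 0.001, 1.565]
ft_force: [-2.9, -1.5, 9.6]
gripper_width: 0.0331
clock: 44.75
position: [0.558, 0.0697, 0.1036]
tool_rot: [-3.141, 0.001, 1.565]
ft_force: [-2.5, -0.7, 10.7]
gripper_width: 0.0332
```

```bash
python3 -m handwheel '[[[0,0,0.4,0,30],[0,0,0,0,30]]]'; python3 -m handwheel '[[[0,0,-4,0,30],[0,0,-6,0,30],[0,0,0,0,30],[0,0,0,0,30]]]'
```

```text
clock: 45.0
position: [0.5581, 0.0697, 0.1033]
tool_rot: [3.142, 0.001, 1.565]
ft_force: [-3.1, -0.3, 12.9]
gripper_width: 0.033
clock: 45.5
position: [0.5577, 0.0698, 0.1126]
tool_rot: [-3.141, 0.001, 1.565]
ft_force: [-0.8, 0.5, 0.4]
gripper_width: 0.0332
```

Seated at 12.9 N at the expected height, and force is near zero now. I'll release, lift clear and look.

```bash
python3 -m handwheel '[[[0,0,0,0,45],[0,0,0,0,50],[0,0,0,0,50],[0,0,-25,0,50],[0,0,-40,0,50],[0,0,-40,0,50],[45,10,0,0,50],[50,10,0,0,50],[50,10,0,0,50],[0,0,0,0,50],[0,0,0,0,50],[0,0,0,0,50]]]'; python3 - <<'E'
from h import *
A=np.mean([cam('top')[0].astype(float) for _ in range(4)],0); B=np.mean([cam('side')[0].astype(float) for _ in range(4)],0)
A2=np.load('topavg.npy');B2=np.load('sideavg.npy');np.save('top3.npy',A);np.save('side3.npy',B)
print(readout.get_obs()['clock'])
up=lambda im,s:cv2.resize(im.astype(np.float32),None,fx=s,fy=s,interpolation=cv2.INTER_CUBIC)
x=np.vstack([up(q[224:248,332:376,::-1],15) for q in(A2,A)])
cv2.imwrite('pics/y1.png',cv2.resize(np.clip((x-30)*1.9,0,255).astype(np.uint8),None,fx=1,fy=.8))
cv2.imwrite('pics/y2.png',np.clip((up(B[198:240,262:312,::-1],14)-60)*2.2,0,255).astype(np.uint8))
cv2.imwrite('pics/y3.png',up(B[120:260,230:400,::-1],4.2))
E
```

```text
clock: 47.0
position: [0.5887, 0.2134, 0.2177]
tool_rot: [-3.141, 0.002, 1.564]
ft_force: [-0.1, -0.6, 0.1]
gripper_width: 0.0504
47.4[ WARN:0@10.509] global loadsave.cpp:1063 imwrite_ Unsupported depth image for selected encoder is fallbacked to CV_8U.
```

View pics/y1.png

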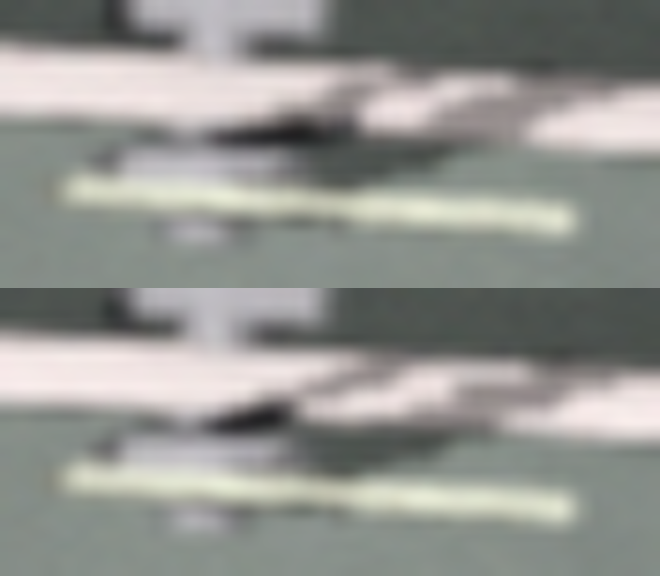

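View pics/y2.png

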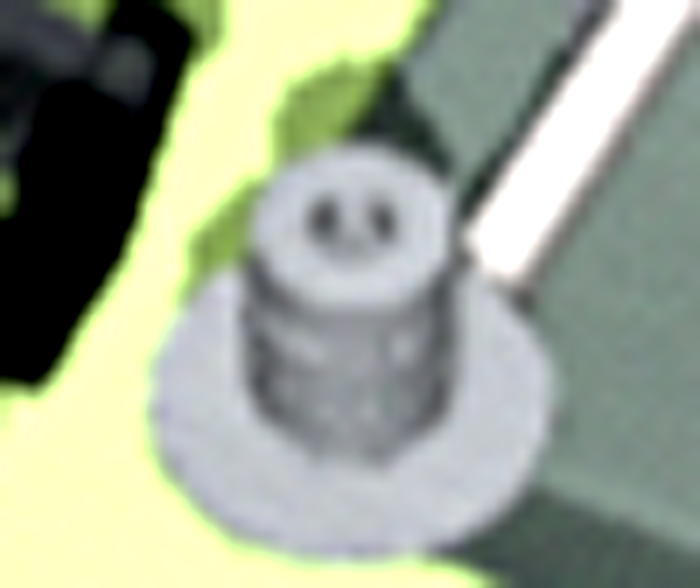

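View pics/y3.png

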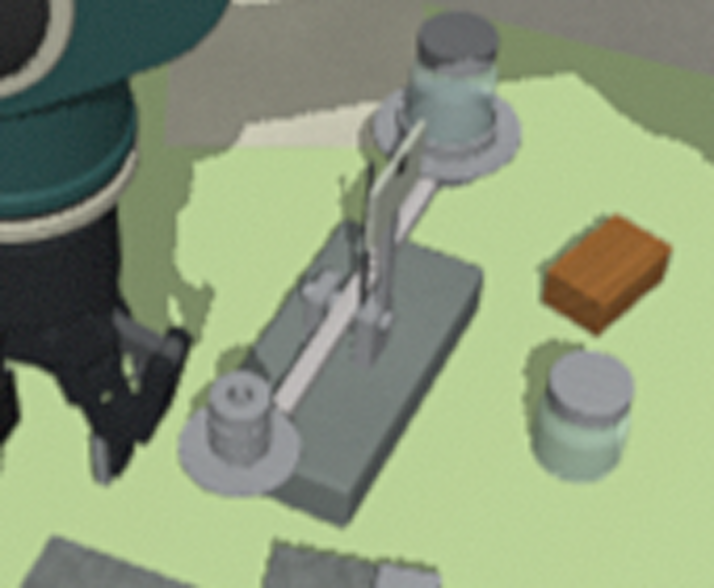

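```bash
python3 - <<'E'
from h import *
A=np.load('top3.npy'); cv2.imwrite('pics/z1.png',A[:,:,::-1].astype(np.uint8))
B=np.load('side3.npy'); cv2.imwrite('pics/z2.png',B[:,:,::-1].astype(np.uint8))
s0=cv2.imread('pics/side0.png');b=B[:,:,::-1]
for n,(y0,y1,x0,x1) in dict(jar=(200,236,352,385),block=(168,200,355,392),brush=(248,278,325,378),C=(335,362,272,298),decoy=(360,388,238,260)).items():
    print(n,cv2.phaseCorrelate(s0[y0:y1,x0:x1].mean(2).astype(float),b[y0:y1,x0:x1].mean(2).astype(float)))
E
```

```text
jar ((0.09788118469683127, 0.1965726333018445), 0.9462487406655293)
block ((-0.04941224359478724, 0.005041278726958254), 0.9179272015061875)
brush ((-0.031367113948473246, -0.034647267293236084), 0.9540921297307271)
C ((0.32888103145384306, 0.7646221986278086), 1.030967233756052)
decoy ((-0.051679540443400285, -0.06349723979963429), 0.9349999039118946)
```

View pics/z2.png

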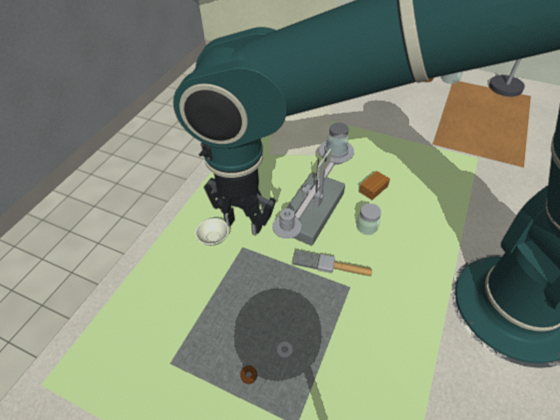

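The scene is as wanted: three weights are stacked on the pan at (288,218), ring C is still flat at (285,349), and the bystanders are in place. Handing in.

```bash
python3 -c "
from plant import workorder,readout
print(workorder.job_done()); print(readout.get_obs()['clock'])"
```

```text
the job is handed in; nothing more can be done
None
the job is handed in; nothing more can be done
```

I put three of the four ring weights on the spindle, each pushed fully home, and handed the job in at about 47 s of the 72 s allowed. The fourth weight is still lying flat on the table.

**Forces:** The seating pushes read about 16.4, 12.0 and 12.9 N. The first went higher than I wanted but stayed under the 18 N limit.

**Seating:** In the last pictures the stack stands about 45 mm above the pan, so all three rings are down.

**Level:** I estimate the beam at about −0.015 to −0.02 rad, inside ±0.04. With two weights I read about +0.05 rad from the top-view pointer, so the third is nearer level. The beam-slope and side-view pointer readings were too noisy to agree well. I decided on the pointer, the pan height and the pan not leaving its upper stop with one weight.

**Other things:** The brush, press block, glue jar and brown ring show image shifts under 0.25 pixel since the start. The spare ring's reading was 0.8 pixel, which I took as noise because it looked unmoved. I checked the dish only by eye.

**What went wrong on the way:**
- **First grasps:** the first two closed above the ring, because the fingertips sit about 2 cm higher than the text led me to assume. The ring did not move.
- **Wrist turn:** one turn ran into a joint limit and tilted the tool by 4°. I levelled it again by reaching out to the arm's limit before placing any weight.

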